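# Unstack the dumpling gear on the drop-leaf table

## Robot

A 7-joint arm with a two-finger parallel gripper is mounted at the origin on the work surface. World frame = base frame: x ahead of the robot, y to its left, z up, the work surface at z = 0. Lengths are in m, angles in rad, forces in N, time in s.
With the tool pointing down it reaches from about 0.35 to 0.9 m from the base axis. Payload 7.2 kg.
Tool frame: the origin (TCP) lies at the very end of the fingers, on their centre line; the grasp point (between the pads) lies 19 mm behind it; z points along the fingers, y is the line along which they close (so a half turn about z gives the same grasp; the last joint's range is limited). The gripper opens to 85 mm and grips with 20 to 120 N. Pads are 22 mm wide; open, the fingers measure 114 mm over their backs; the gripper's body (76 mm by 85 mm) begins 54 mm behind the grasp point. The pads swing forward as they close: fully open they stand 13 mm farther back than shut.
Start: joints at [1.223, 0.411, -0.013, 1.596, 0.006, 1.134, -0.082], TCP at [0.173, -0.601, 0.202] pointing down, gripper open.
Joint ranges: [-2.95, 2.95], [-0.29, 1.99], [-1.47, 1.44], [0.14, 2.54], [-1.03, 4.17], [0.13, 1.85], [-2.86, 2.86]. Speed limits (rad/s): [2.39, 2.39, 3.01, 3.01, 3.14, 3.14, 3.14].

## Interface

Orientations are given as a unit quaternion [x, y, z, w].
In Python, from workcell import r gives the robot as it stands.
- The arm moves only by the tool arm_command, never from a script. Its argument "targets" is a list of rows, each a list of 5 numbers: the shift along the tool's x, y, z in mm, then the turn about the tool's z in degrees, then the closure, from -1 (fully open) to 1 (shut). A call has exactly 10 rows; each row shifts and turns the commanded pose from where the row before left it, along the tool's axes as they then stand; what a row does not reach is not made up. A row lasts 1/8 s, in which the tool goes at most 62.5 mm and 10.7 degrees, less where a joint would pass 70% of its speed; a pose out of reach is approached as far as the arm can. A call with a gripper value outside its range is refused whole. The fingers move at their own pace and stop on an object; the grip force is fixed at half the most. Time passes only in rows, so rows that do not move let the fingers close, or fill a call up. It gives the time, the measured TCP pose, the force, the opening and the grip force at its end, in the units of the state.
- r.read_state(): the state, without advancing time (a new reading comes with each control period).
- r.camera(name): name is "scene" or "top"; returns the picture (384x512x3 uint8, red, green, blue); there is no depth.
- r.camera_params(name): a dict with "intrinsics" (3x3 intrinsics, pixels), "origin" and "attitude" of the camera in the world. Camera axes: x right, y down, z forward; pixel columns grow to the right and rows downward; lengths in m; the calibration is good to about 2 mm. A picture is of the moment at which its call begins. camera_params takes no time and is no camera call.
- r.job_done(): hands the job in; it is judged then, once.
The state is a dict: "t": time; "joints": joint angles; "joint_vel": joint speeds; "joint_torque": joint torques, N m; "tcp_pos": TCP position; "tool_rot": TCP orientation; "contact_force": force on the tool from outside, world axes, zero at the start; "wrist_torque": the same for the moment, N m; "grip_width": opening from 0.0 (shut) to 1.0 (fully open); "finger_force": force on a finger pad.
Only numpy, scipy, OpenCV 4.12 (cv2) and the standard library are available. Lean on these libraries where they do the work, as an engineer would, in place of code of your own. Each camera call takes 0.05 s, during which the arm holds its last target. There are 200 camera calls.

## Task

Take the stack apart from the top down: first stand the salt shaker in the middle of the square wooden coaster and the white cup in the middle of the saucer (either of these first), then lower the steamer insert into the pot until its flange lies on the pot's rim all round, and last lay the clear ridged tray flat, centred and square on the cork mat, its long side along the mat's long side. Keep the shaker and the cup upright throughout, let go of everything, and leave the rolling pin lying in its rest.

Things in the scene. Friction and masses are not known exactly. Their poses are not given: they have to be found in the camera images.
- shaker: Salt shaker: upright cylinder 38 mm in diameter, 80 mm tall, clear glass, white salt inside, steel twist cap (top 24 mm, same diameter). Loose, about 120 g. Starts on the floor of the insert, about 36 mm from the insert's axis on its +x side. Origin: centre of its underside; z up its axis.
- cup: Small straight white porcelain cup without handle, 46 mm in diameter, 55 mm tall, open at the top, wall 3 mm. Loose, about 110 g. Starts upright on the floor of the insert, about 36 mm from the insert's axis on its -x side; across the post from the shaker. Origin: centre of its underside; z up.
- insert: Stainless steamer insert: round perforated basket, outer diameter 132 mm, inner 126, floor 3 mm thick; flat flange 164 mm across, 22 to 25 mm above the underside. Lifting post on its axis: 14 mm thick, top 58 mm above the underside. Loose, 220 g empty. Starts on the tray's ridges near its middle, any yaw. Origin: centre of underside; z up; x towards the shaker's start.
- tray: Clear acrylic dumpling tray, 210 (x) by 156 mm (y), base 5 mm thick; three ridges along x at y = -48, 0, 48 mm, each 10 mm thick, 190 long, tops 25 mm above the underside; 3 mm lips on the long edges, tops 17 mm up. The middle ridge, over the tray's centre, is its grip, 38 mm free either side. Loose, 400 g, flat on the table under the stack. Origin: centre of underside; z up.
- coaster: Square light wooden coaster, 80 by 80 by 8 mm, fixed flat on the table: the shaker's place. Origin: centre of its underside; its top is 8 mm above.
- saucer: Round white porcelain saucer, 104 mm across at the rim and 11 mm tall, fixed on the table: the cup's place. Flat inner floor 6 mm above the table, about 80 mm across. Origin: centre of its underside.
- pot: Open stainless pot, outer diameter 154 mm, mouth 148 mm, rim 75 mm above the table; two black loop handles on its own +y and -y sides reach 103 mm from the axis. Fixed. The insert's basket drops into the mouth with 8 mm to spare all round and hangs by its flange; its underside is then 53 mm above the table. Origin: centre of the underside; z up.
- mat: Cork mat, 234 mm long (x) by 180 mm wide (y), 4 mm thick, fixed flat on the table: the tray's place. Origin: centre of its underside.
- rolling_pin: Short maple rolling pin, 200 mm long (along its y), 30 mm thick, lying in a dark wooden rest (20 mm tall; pin's top 36 mm above the table) in front of the pot. Loose; not to be disturbed. Origin: 15 mm below its axis, at mid-length.
Not all that is in view belongs to the job. What is shaped like the shaker but blue or purple is not meant.

How it is judged:
By the outcome, as a careful person would: the job done as asked, in the order asked, and still so for the second after the job is handed in, with the robot touching nothing.
It also fails if it takes over 128 s, if anything falls off the work surface, if the arm or the gripper's body presses on something with over 40 N, if the wrist force passes 120 N, or if a joint passes its speed limit or range.

## Working session

There is one attempt and no reset: what is moved stays moved. The work goes in short steps, Python scripts to look and compute and a tool call to move; the robot and the scene stay as the last step left them, time stands still between calls to the robot, and variables do not carry over. Pictures are saved under pics/ and viewed, at most 14 in all, crops included, and the job is handed in when it is done.

Besides the shell and the picture viewer there is one more tool, called after "Request:" as name(argument=value, ...) on one line, values as JSON. arm_command: Moves the arm, as the interface text tells. Its arguments: {"type":"object","properties":{"targets":{"type":"array"}},"required":["targets"]}

```bash
mkdir -p pics
cat > h.py <<'E'
import numpy as np,cv2
from workcell import r
from scipy.spatial.transform import Rotation as R
def cam(n):
    p=r.camera_params(n);K=np.array(p["intrinsics"]);o=np.array(p["origin"]);a=np.array(p["attitude"])
    A=a if a.shape==(3,3) else R.from_quat(a).as_matrix()
    return K,o,A
def ray(n,u,v):
    K,o,A=cam(n);d=A@np.linalg.solve(K,[u,v,1.]);return o,d/np.linalg.norm(d)
def onz(n,u,v,z):
    o,d=ray(n,u,v);return o+d*(z-o[2])/d[2]
def proj(n,P):
    K,o,A=cam(n);c=K@(A.T@(np.array(P)-o));return c[:2]/c[2]
def tri(u1,u2):
    o1,d1=ray("scene",*u1);o2,d2=ray("top",*u2)
    s=np.linalg.lstsq(np.c_[d1,-d2],o2-o1,rcond=None)[0]
    a=o1+d1*s[0];b=o2+d2*s[1];return (a+b)/2,np.linalg.norm(a-b)
def snap(n,f=None):
    im=r.camera(n)
    if f: cv2.imwrite("pics/"+f,im[...,::-1])
    return im
E
python3 - <<'E'
from h import *
for n in("scene","top"):
    p=r.camera_params(n);print(p)
    im=snap(n,n+"0.png");cv2.imwrite(f"pics/{n}0b.png",cv2.resize(im[...,::-1],(800,600),interpolation=cv2.INTER_CUBIC))
print(r.read_state())
E
```

```text
{'intrinsics': array([[460.43994479,   0.        , 264.17370158],
       [  0.        , 460.43994479, 187.02821933],
       [  0.        ,   0.        ,   1.        ]]), 'origin': array([1.45775574, 0.3004396 , 0.91899622]), 'attitude': array([ 0.52123365,  0.74717514, -0.33383346, -0.24207442])}
{'intrinsics': array([[378.66117353,   0.        , 257.47128167],
       [  0.        , 378.66117353, 195.210896  ],
       [  0.        ,   0.        ,   1.        ]]), 'origin': array([0.31220084, 0.0094366 , 1.16024678]), 'attitude': array([-0.69282383,  0.71343462, -0.07629581,  0.07200788])}
{'t': 0.1, 'joints': array([ 1.22279255,  0.4118159 , -0.01268352,  1.59695343,  0.00559875,
        1.13429912, -0.08218221]), 'joint_vel': array([-0.00030482, -0.00119852, -0.00047004, -0.00134339,  0.00092776,
       -0.00022995, -0.00077866]), 'joint_torque': array([ 1.92846834e-03, -6.01829338e+01,  6.83623888e-01, -3.00091875e+01,
        1.38766685e-02,  6.42391111e-03, -3.96827966e-05]), 'tcp_pos': array([ 0.17241571, -0.60024466,  0.20124268]), 'tool_rot': array([ 9.90228358e-01,  1.39453506e-01, -1.55504076e-04, -7.03140870e-04]), 'contact_force': array([-0.04923442,  0.51174017, -0.60281645]), 'wrist_torque': array([ 0.02343979, -0.02140617,  0.01286317]), 'finger_force': 0.0, 'grip_width': 1.0021962970939886}
```

View pics/scene0b.png

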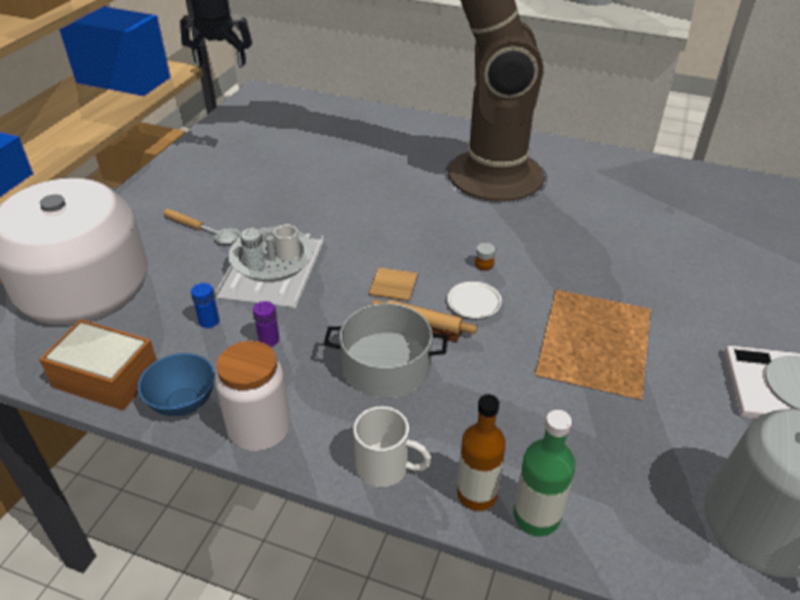

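View pics/top0b.png

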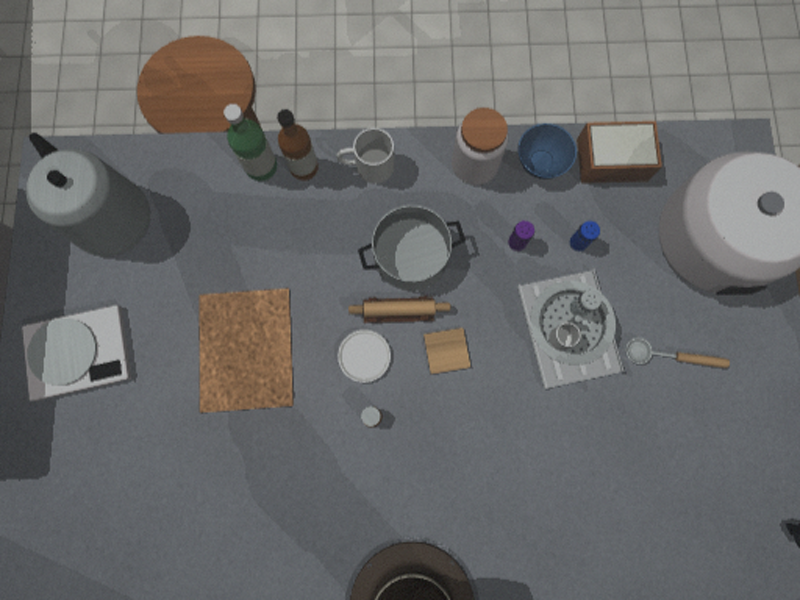

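The scene view shows the stack (tray, insert, shaker, cup) near (268,255). The coaster is at (394,284), saucer (474,300), pot (386,347), pin (430,320) and mat (597,343). In the top view the stack is at (572,325), coaster (447,350), saucer (364,356), pot (411,245) and mat (246,350).

Candidates for the shaker, in scene pixels: the glass one with a steel cap in the insert (251,247), the blue one (205,305), the purple one (266,323), and the small amber jar (485,256). The one in the insert fits: clear glass, white salt, steel cap, standing beside the post. I'll confirm it in an enlarged crop.

Run:
```python
from h import *
a=cv2.imread("pics/scene0.png")[138:198,132:212];b=cv2.imread("pics/top0.png")[168:252,325:405]
a=cv2.resize(a,(400,300),interpolation=cv2.INTER_CUBIC);b=cv2.resize(b,(400,420),interpolation=cv2.INTER_CUBIC)
c=np.zeros((420,800,3),np.uint8);c[:300,:400]=a;c[:,400:]=b;cv2.imwrite("pics/crop1.png",c)
top=cv2.imread("pics/top0.png");sc=cv2.imread("pics/scene0.png")
for n,im in(("scene",sc),("top",top)):
    h=cv2.cvtColor(im,cv2.COLOR_BGR2HSV)
    m=cv2.inRange(h,(5,80,60),(25,255,255))
    cs,_=cv2.findContours(m,cv2.RETR_EXTERNAL,cv2.CHAIN_APPROX_NONE)
    for q in cs:
        if cv2.contourArea(q)>150:
            print(n,"wood",cv2.contourArea(q),cv2.minAreaRect(q),"approx",cv2.approxPolyDP(q,4,True).reshape(-1,2).tolist())
    m=cv2.inRange(h,(0,0,185),(180,40,255))
    cs,_=cv2.findContours(m,cv2.RETR_EXTERNAL,cv2.CHAIN_APPROX_NONE)
    for q in cs:
        if cv2.contourArea(q)>150:
            print(n,"white",cv2.contourArea(q),cv2.fitEllipse(q))
```

```text
scene wood 251.0 ((7.0, 312.5), (14.0, 37.0), 0.0) approx [[0, 294], [0, 331], [14, 317]]
scene wood 713.0 ((309.02972412109375, 283.2029724121094), (27.16451644897461, 35.62232971191406), 5.710593223571777) approx [[306, 265], [295, 291], [312, 301], [321, 295], [322, 279], [316, 266]]
scene wood 646.0 ((29.000003814697266, 273.5000305175781), (40.305084228515625, 31.819805145263672), 45.0) approx [[12, 262], [32, 299], [54, 277]]
scene wood 911.5 ((157.0, 233.5), (31.0, 38.0), 90.0) approx [[171, 221], [147, 221], [139, 230], [141, 243], [153, 249], [170, 244], [176, 235]]
scene wood 2700.5 ((61.44999694824219, 231.15000915527344), (70.51878356933594, 48.699073791503906), 18.43494987487793) approx [[51, 204], [25, 229], [35, 248], [78, 262], [99, 230], [96, 218]]
scene wood 318.5 ((276.25946044921875, 201.53302001953125), (57.69437789916992, 15.637701034545898), 29.05460548400879) approx [[248, 193], [265, 197], [276, 209], [290, 212], [291, 218], [294, 211], [304, 211], [293, 202]]
scene wood 3696.5 ((382.4438171386719, 219.4101104736328), (69.85636138916016, 58.01375961303711), 1
[... 2218 characters left out ...]
 4234.0 ((157.0, 224.0), (78.0, 58.0), 90.0) approx [[184, 185], [128, 189], [128, 263], [186, 259]]
top wood 242.5 ((187.5, 88.5), (17.0, 19.0), 90.0) approx [[181, 82], [179, 94], [195, 96], [195, 83]]
top wood 1479.5 ((395.6219177246094, 94.59756469726562), (35.55895233154297, 51.461097717285156), 83.6598129272461) approx [[370, 88], [372, 115], [385, 107], [422, 106], [419, 78], [375, 79]]
top wood 589.5 ((309.5, 82.5), (27.0, 29.0), 90.0) approx [[307, 69], [297, 75], [296, 88], [312, 96], [324, 81], [316, 70]]
top wood 3513.5 ((124.5, 53.5), (61.0, 73.0), 90.0) approx [[152, 32], [130, 23], [103, 30], [88, 53], [94, 77], [102, 84], [144, 83], [143, 68], [151, 65], [156, 71], [161, 60]]
```

View pics/crop1.png

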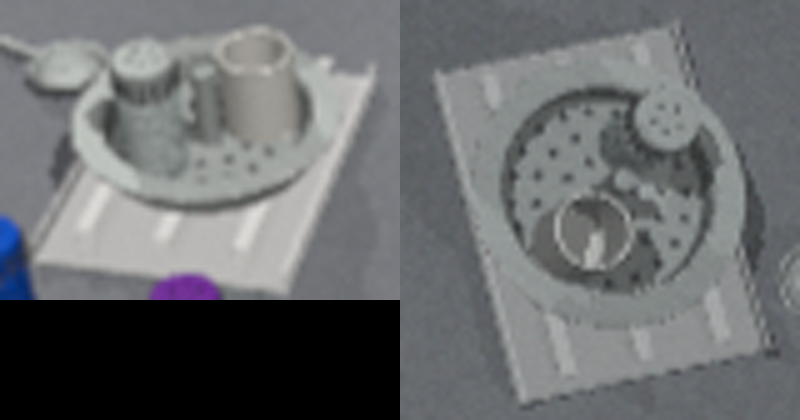

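The crop confirms it: steel perforated cap, clear glass body with salt, inside the insert at top crop (668,118) and scene crop (147,57). The cup rim is at (593,230)/(255,46), the post top at (625,180)/(207,70), and the tray corners in the top view are (437,72), (678,22), (770,350) and (520,403).

```bash
cat >> h.py <<'E'
def radial(im,c,rmin,rmax,sgn,n=72,asp=1.0):
    g=cv2.GaussianBlur(cv2.cvtColor(im,cv2.COLOR_BGR2GRAY),(0,0),0.8).astype(np.float32);P=[]
    rr=np.arange(rmin,rmax,.25)
    for t in np.arange(n)*2*np.pi/n:
        x=(c[0]+rr*np.cos(t)).astype(np.float32);y=(c[1]+asp*rr*np.sin(t)).astype(np.float32)
        d=np.gradient(cv2.remap(g,x[None],y[None],cv2.INTER_LINEAR)[0])*sgn
        k=d.argmax()
        if d[k]>1.5: P.append((x[k],y[k]))
    P=np.array(P,np.float32)
    for _ in range(3):
        e=cv2.fitEllipseAMS(P);(a,b),(w,h_),th=e
        q=(P-[a,b])@R.from_euler('z',th,degrees=True).as_matrix()[:2,:2]
        s=abs(np.hypot(q[:,0]/w*2,q[:,1]/h_*2)-1);P=P[s<=max(.03,np.percentile(s,85))]
    return e,len(P)
E
python3 - <<'E'
from h import *
np.set_printoptions(precision=4,suppress=True)
c1=lambda x,y:((x+.5)/5-.5+132,(y+.5)/5-.5+138)
c2=lambda x,y:((x-400+.5)/5-.5+325,(y+.5)/5-.5+168)
for n,a,b in(("cap",(147,57),(668,118)),("cuprim",(255,46),(593,230)),("post",(207,70),(625,180)),("trayA",(372,68),(770,350)),("trayB",(283,290),(678,22)),("trayC",(38,258),(437,72))):
    print(n,*tri(c1(*a),c2(*b)))
print("corners z=.008",[onz("top",*c2(*q),.008)[:2].round(4).tolist() for q in((437,72),(678,22),(770,350),(520,403))])
print("cap z.108",onz("top",*c2(668,118),.108),"cup z.083",onz("top",*c2(593,230),.083),"post .083",onz("top",*c2(625,180),.083))
top=cv2.imread("pics/top0.png");sc=cv2.imread("pics/scene0.png")
for n,im,c,r0,r1,s,z in(("flange",top,(367.4,206.4),23,32,-1,.05),("saucer",top,(233,228),12,22,-1,.011),("pot_out",top,(263,156),20,30,1,.075),("pot_out-",top,(263,156),20,30,-1,.075)):
    e,k=radial(im,c,r0,r1,s);print(n,e,k,onz("top",*e[0],z))
for n,c,s,asp in(("saucer",(303,191),-1,.66),("pot",(247,213),1,.6),("pot",(247,213),-1,.6)):
    e,k=radial(sc,c,12 if n=="saucer" else 22,22 if n=="saucer" else 36,s,asp=asp);print("scene",n,e,k,onz("scene",*e[0],.011 if n=="saucer" else .075))
for n,t,s in(("coaster",(285.9,224.2),(251.1,181.1)),("mat",(157,224),(382.4,219.4))):
    print(n,tri(s,t),onz("top",*t,.008),onz("scene",*s,.008))
print("coaster corn",[onz("top",*p,.008)[:2] for p in((295,210),(272,214),(276,238),(300,234))])
print("mat corn",[onz("top",*p,.004)[:2] for p in((184,185),(128,185.5),(128,263),(186,259))],[onz("scene",*p,.004)[:2] for p in((356,187),(344,239),(410,252),(415,198))])
x=cv2.resize(top[115:275,110:310],(800,640),interpolation=cv2.INTER_CUBIC)[:600];cv2.imwrite("pics/crop2.png",x)
E
```

```text
cap [ 0.537  -0.3421  0.111 ] 0.003083936842019806
cuprim [ 0.4782 -0.3026  0.0882] 0.0011505953462147159
post [ 0.5066 -0.3224  0.0854] 0.0029054714534681924
trayA [ 0.3956 -0.341   0.0374] 0.14154439764602575
trayB [ 0.5963 -0.308   0.0251] 0.14744006443780514
trayC [ 0.6223 -0.2974  0.0227] 0.13807608483776104
corners z=.008 [[0.5934, -0.2362], [0.6214, -0.3906], [0.4136, -0.4265], [0.3861, -0.2718]]
cap z.108 [ 0.5382 -0.3447  0.108 ] cup z.083 [ 0.4788 -0.3035  0.083 ] post .083 [ 0.5076 -0.3246  0.083 ]
flange ((365.3229064941406, 206.67430114746094), (54.86500549316406, 62.637718200683594), 152.49586486816406) 31 [ 0.5046 -0.3213  0.05  ]
saucer ((232.4765167236328, 227.46275329589844), (33.66648483276367, 34.0339241027832), 241.6276397705078) 70 [0.4589 0.0779 0.011 ]
pot_out ((262.632080078125, 158.79742431640625), (50.121463775634766, 53.72006607055664), 189.9799041748047) 43 [ 0.6544 -0.0194  0.075 ]
pot_out- ((262.8863830566406, 154.82861328125), (50.008358001708984, 51.41572952270508), 90.07400512695312) 41 [ 0.6668 -0.0205  0.075 ]
scene saucer ((303.3718566894531, 191.
[... 269 characters left out ...]
562, 213.1492462158203), (42.79769515991211, 60.403038024902344), 266.6314392089844) 39 [ 0.6634 -0.0229  0.075 ]
coaster (array([ 0.4649, -0.0863,  0.0067]), np.float64(0.0011722829847288813)) [ 0.4646 -0.0856  0.008 ] [ 0.4663 -0.0863  0.008 ]
mat (array([ 0.4781,  0.3136, -0.0038]), np.float64(0.0036418995526927736)) [0.4767 0.3086 0.008 ] [0.4898 0.3151 0.008 ]
coaster corn [array([ 0.5078, -0.1157]), array([ 0.4974, -0.0442]), array([ 0.4233, -0.0536]), array([ 0.4333, -0.1272])]
mat corn [array([0.5981, 0.2282]), array([0.6016, 0.4036]), array([0.3618, 0.3937]), array([0.3685, 0.2197])] [array([0.3752, 0.2184]), array([0.5963, 0.2301]), array([0.5805, 0.4018]), array([0.3621, 0.3917])]
```

View pics/crop2.png

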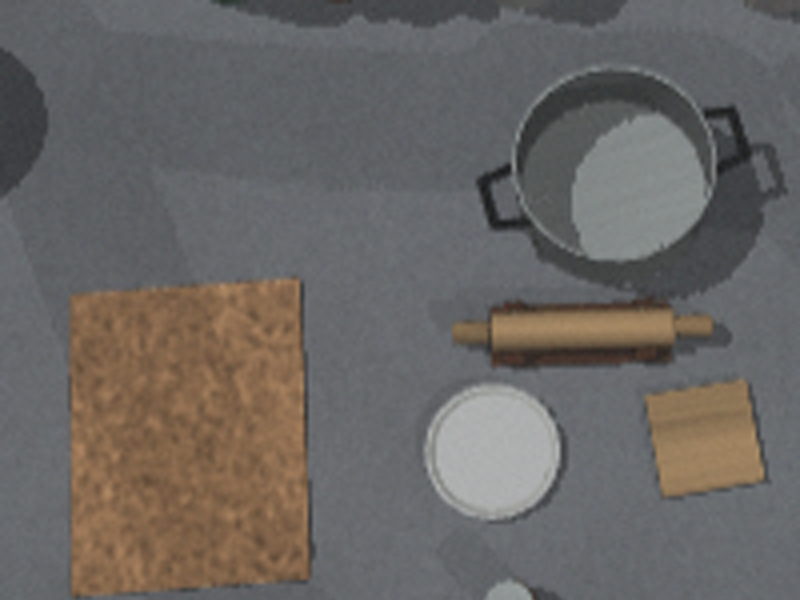

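The crop shows the pot rim centred near (615,164), the mat corners at (70,294), (300,279), (310,578) and (72,595), the saucer at (493,451), the coaster at (706,438), and the pin at (582,328), clear of the pot.

Run:
```python
from h import *
np.set_printoptions(precision=4,suppress=True)
c=lambda x,y:((x+.5)/4-.5+110,(y+.5)/4-.5+115)
print("pot top",onz("top",*c(615,164),.075),"tri",tri((246.5,213.3),c(615,164)))
print("pot L/R",onz("top",*c(512,164),.075),onz("top",*c(718,164),.075),onz("top",*c(615,66),.075),onz("top",*c(615,262),.075))
print("saucer tri",tri((303.4,191.2),(232.5,227.5)))
print("mat",[onz("top",*c(*q),.004)[:2] for q in((70,294),(300,279),(310,578),(72,595))])
for n in("top","scene"):
    im=cv2.imread(f"pics/{n}0.png");h=cv2.cvtColor(im,cv2.COLOR_BGR2HSV);m=cv2.inRange(h,(5,60,50),(25,255,255))
    m=cv2.morphologyEx(m,cv2.MORPH_CLOSE,np.ones((3,3)))
    cs,_=cv2.findContours(m,cv2.RETR_EXTERNAL,cv2.CHAIN_APPROX_NONE)
    for nm,cc,z in(("mat",{"top":(157,224),"scene":(382,220)}[n],.004),("coaster",{"top":(286,224),"scene":(251,181)}[n],.008)):
        for q in cs:
            if cv2.pointPolygonTest(q,cc,False)>0:
                W=np.array([onz(n,*p,z)[:2] for p in q.reshape(-1,2)],np.float32)*1000
                M=cv2.moments(q);print(n,nm,cv2.minAreaRect(W),"centroid",onz(n,M['m10']/M['m00'],M['m01']/M['m00'],z))
```

```text
pot top [ 0.6643 -0.0219  0.075 ] tri (array([ 0.6643, -0.0222,  0.0754]), np.float64(0.0006396927149265906))
pot L/R [0.6665 0.0552 0.075 ] [ 0.6621 -0.0991  0.075 ] [ 0.7422 -0.0245  0.075 ] [ 0.5886 -0.0194  0.075 ]
saucer tri (array([0.4588, 0.0772, 0.0122]), np.float64(0.0011361603677119273))
mat [array([0.5932, 0.406 ]), array([0.6001, 0.2263]), array([0.368 , 0.2163]), array([0.3607, 0.3948])]
top mat ((480.18878173828125, 311.3561096191406), (233.68939208984375, 180.11563110351562), 2.5623488426208496) centroid [0.4771 0.3109 0.004 ]
top coaster ((465.0780944824219, -85.05745697021484), (79.29767608642578, 79.34868621826172), 7.89137601852417) centroid [ 0.4648 -0.085   0.008 ]
scene mat ((478.33526611328125, 309.29571533203125), (237.9628448486328, 181.37646484375), 2.6114630699157715) centroid [0.4889 0.3118 0.004 ]
scene coaster ((509.7033996582031, -30.670028686523438), (252.79774475097656, 119.62876892089844), 56.35881423950195) centroid [ 0.5005 -0.0294  0.008 ]
```

```bash
cat >> h.py <<'E'
def go(x,y,z,a=None):
    s=r.read_state();T=R.from_quat(s["tool_rot"]);x_=T.as_matrix()[:,0];a0=np.degrees(np.arctan2(x_[1],x_[0]))
    p=np.array(s["tcp_pos"]);d=T.inv().apply(np.array([x,y,z])-p)*1000
    print("now",p.round(4),"yaw",a0.round(1),"shift mm",d.round(1),"turn",None if a is None else round(-((a-a0+180)%360-180),1),"F",np.round(s["contact_force"],1),"w",round(s["grip_width"],3),"t",s["t"],"j7",round(s["joints"][6],2))
E
python3 -c "
from h import *
go(.5375,-.343,.202,146)"
```

```text
now [ 0.1724 -0.6002  0.2012] yaw 16.0 shift mm [ 421.9 -146.4   -0.6] turn -130.0 F [-0.   0.5 -0.6] w 1.002 t 0.1 j7 -0.08
```

Request:
arm_command(targets=[[42,-14.6,0,0,-1],[42,-14.6,0,0,-1],[42,-14.6,0,0,-1],[42,-14.6,0,0,-1],[42,-14.6,0,0,-1],[42,-14.6,0,0,-1],[42,-14.6,0,0,-1],[42,-14.6,0,0,-1],[42,-14.6,0,0,-1],[42,-14.6,0,0,-1]])

```text
t: 1.35
tcp_pos: [0.5367, -0.3434, 0.2016]
tool_rot: [0.99, 0.139, -0.0, -0.0]
contact_force: [0.1, 0.7, -0.0]
grip_width: 1.0
finger_force: 0.0
```

Request:
arm_command(targets=[[0,0,0,-10,-1],[0,0,0,-10,-1],[0,0,0,-10,-1],[0,0,0,-10,-1],[0,0,0,-10,-1],[0,0,0,-10,-1],[0,0,0,-10,-1],[0,0,0,-10,-1],[0,0,0,-10,-1],[0,0,0,-10,-1]])

```text
t: 2.6
tcp_pos: [0.5356, -0.3443, 0.2015]
tool_rot: [0.527, 0.85, -0.0, -0.0]
contact_force: [0.7, -1.1, 0.4]
grip_width: 0.998
finger_force: 0.0
```

```bash
python3 -c "
from h import *
go(.5375,-.343,.12,146)
a=snap('top');b=snap('scene')
c=np.hstack([cv2.resize(a[160:260,320:420],(400,400),interpolation=cv2.INTER_CUBIC),cv2.resize(b[100:200,122:222],(400,400),interpolation=cv2.INTER_CUBIC)]);cv2.imwrite('pics/c3.png',c[...,::-1])"
```

```text
now [ 0.5356 -0.3443  0.2015] yaw 116.4 shift mm [ 0.3  2.3 81.5] turn -29.6 F [ 0.7 -1.1  0.4] w 0.998 t 2.6 j7 0.75
```

Request:
arm_command(targets=[[0,0,0,-10,-1],[0,0,0,-10,-1],[0,0,0,-9.6,-1],[-0.8,2.1,0,0,-1],[0,0,20,0,-1],[0,0,20,0,-1],[0,0,20,0,-1],[0,0,10,0,-1],[0,0,0,0,-1],[0,0,0,0,-1]])

```text
t: 3.95
tcp_pos: [0.5383, -0.3432, 0.1326]
tool_rot: [0.295, 0.955, -0.0, 0.001]
contact_force: [0.5, -0.5, 0.1]
grip_width: 0.996
finger_force: 0.0
```

```bash
python3 -c "
from h import *
go(.5375,-.343,.066,146)
a=snap('top');b=snap('scene')
c=np.hstack([cv2.resize(a[160:260,320:420],(400,400),interpolation=cv2.INTER_CUBIC),cv2.resize(b[100:200,122:222],(400,400),interpolation=cv2.INTER_CUBIC)]);cv2.imwrite('pics/c3.png',c[...,::-1])"
```

```text
now [ 0.5383 -0.3432  0.1326] yaw 145.6 shift mm [ 0.8 -0.3 66.6] turn -0.4 F [ 0.5 -0.5  0.1] w 0.996 t 3.95 j7 1.17
```

View pics/c3.png

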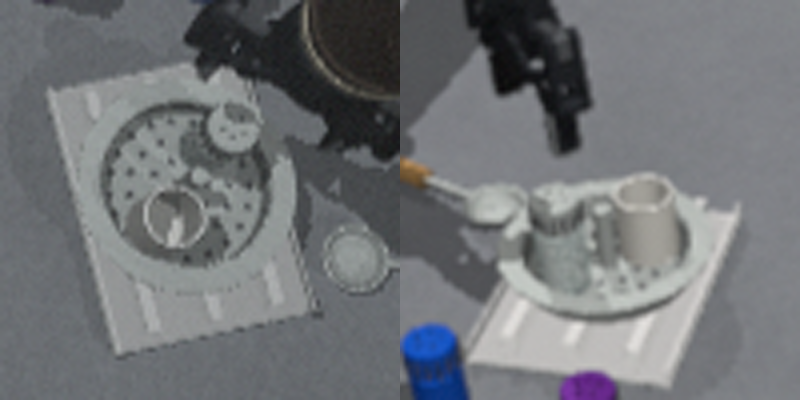

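In the top crop the gripper (black, up-right at (300,100)) is displaced outward by its height. The shaker cap is at (235,125) and the cup at (175,217). In the scene crop a fingertip is at (565,150), above the shaker at (555,200). I'll check the fingertip against the projected TCP.

```bash
python3 -c "
from h import *
s=r.read_state();p=np.array(s['tcp_pos']);M=R.from_quat(s['tool_rot']).as_matrix()
for k in(-.05,.05):
    q=p+M[:,1]*k-M[:,2]*.012
    print(q.round(3),'topcrop',((proj('top',q)-[320,160])*4).round(),'scenecrop',((proj('scene',q)-[122,100])*4+[400,0]).round())
"
```

```text
[ 0.51  -0.385  0.145] topcrop [312. 151.] scenecrop [515. 125.]
[ 0.566 -0.302  0.145] topcrop [184.  75.] scenecrop [577. 192.]
```

```bash
python3 -c "
from h import *
a=snap('top');b=snap('scene')
c=np.hstack([cv2.resize(a[165:225,350:417],(400,360),interpolation=cv2.INTER_CUBIC),cv2.resize(b[110:170,135:202],(400,360),interpolation=cv2.INTER_CUBIC)]).astype(float)
c=np.clip(c*1.6,0,255).astype(np.uint8)
cv2.imwrite('pics/c4.png',c[...,::-1])"
```

```text
(no output)
```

View pics/c4.png

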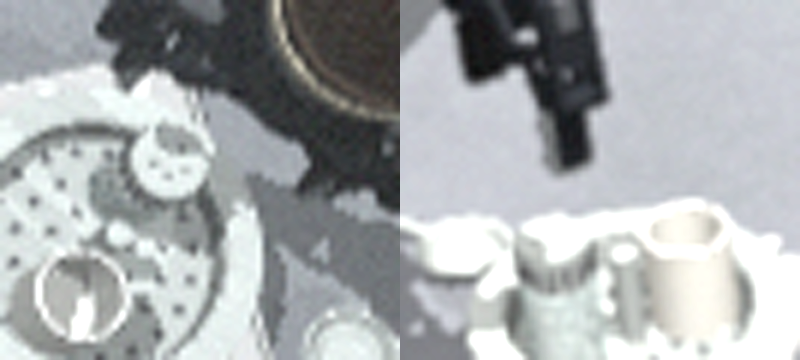

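```bash
python3 -c "
from h import *
print(tri((162.5,138),(371.7,178.3)))
q=np.array([.566,-.302,.145])
for d in np.vstack([np.zeros(3),np.eye(3)*.02]): print(proj('scene',q+d).round(1),proj('top',q+d).round(1))
for z in(.15,.2,.25,.3,.35,.4): print(z,proj('top',[.538,-.343,z]).round(1),proj('scene',[.538,-.343,z]).round(1))
print(cam('scene')[2].round(2))
"
```

```text
(array([ 0.56111279, -0.31071536,  0.17264404]), np.float64(0.003762029916166713))
[166.3 147.9] [366.1 178.9]
[162.8 151.9] [365.4 172. ]
[172.7 149.4] [358.9 179.1]
[165.4 142.1] [368.2 177.1]
0.15 [382.4 187.9] [158.2 138. ]
0.2 [388.6 183.6] [155.7 123.3]
0.25 [395.5 178.8] [153.1 107.8]
0.3 [403.2 173.4] [150.4  91.5]
0.35 [411.7 167.5] [147.5  74.3]
0.4 [421.3 160.8] [144.4  56. ]
[[-0.34  0.62 -0.71]
 [ 0.94  0.23 -0.25]
 [ 0.01 -0.75 -0.66]]
```

```bash
python3 -c "
from h import *
p=np.array([.1724,-.6002,.2012]);y=np.array([.276,-.961,0])
for h in(.013,.04):
  for k in(-.045,.045): print(h,k,(proj('scene',p+y*k+[0,0,h])).round(1))
a=cv2.imread('pics/scene0.png')[0:75,100:175];b=cv2.imread('pics/top0.png')[300:384,430:512]
c=np.zeros((600,800,3),np.uint8);c[:600,:600]=cv2.resize(a,(600,600),interpolation=cv2.INTER_CUBIC)
cv2.imwrite('pics/c5.png',np.clip(c*1.3,0,255).astype(np.uint8))"
```

```text
0.013 -0.045 [155.9  51. ]
0.013 0.045 [130.4  49.9]
0.04 -0.045 [154.8  43.5]
0.04 0.045 [129.   42.4]
```

View pics/c5.png

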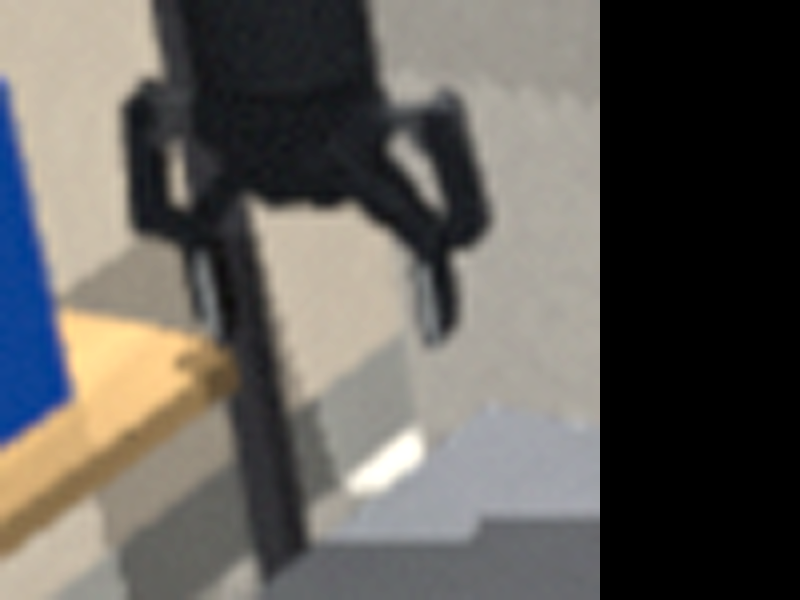

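The fingertips in the start picture, at crop (435,340) and (215,335), stand about 27 mm higher than the reported TCP implies. I'll close the fingers here in the air and measure where the tips are.

Request:
arm_command(targets=[[0,0,0,0,1],[0,0,0,0,1],[0,0,0,0,1],[0,0,0,0,1],[0,0,0,0,1],[0,0,0,0,1],[0,0,0,0,1],[0,0,0,0,1],[0,0,0,0,1],[0,0,0,0,1]])

```text
t: 5.4
tcp_pos: [0.5378, -0.3431, 0.132]
tool_rot: [0.295, 0.955, -0.0, 0.0]
contact_force: [-0.7, 0.2, -0.4]
grip_width: 0.0
finger_force: 0.0
```

```bash
python3 -c "
from h import *
go(.5375,-.343,.066,146)
for z in (.1326,.146,.160,.173): print(z,'crop8',((proj('scene',[.5383,-.3432,z])-[125,90])*8).round())
b=snap('scene')
c=cv2.resize(b[90:165,125:225],(800,600),interpolation=cv2.INTER_CUBIC)
c=np.clip(c*1.4,0,255).astype(np.uint8)
cv2.imwrite('pics/c6.png',c[...,::-1])"
```

```text
now [ 0.5378 -0.3431  0.132 ] yaw 145.6 shift mm [ 0.3 -0.1 66. ] turn -0.4 F [-0.7  0.2 -0.4] w 0.0 t 5.4 j7 1.17
0.1326 crop8 [271. 424.]
0.146 crop8 [266. 393.]
0.16 crop8 [261. 361.]
0.173 crop8 [256. 331.]
```

View pics/c6.png

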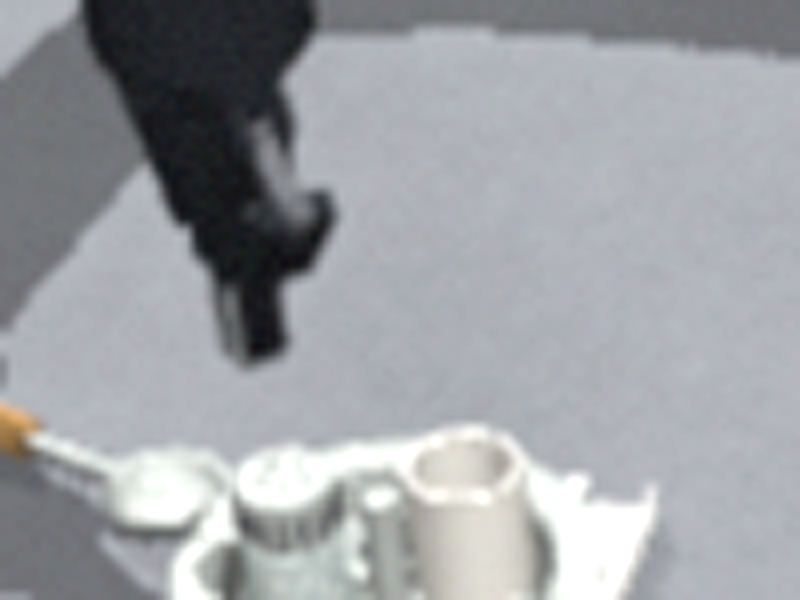

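The shut tip is at crop (252,357), i.e. z ≈ 0.161 against a reported 0.132. The real fingertips therefore stand about 28 mm above the reported TCP, and I'll offset by that. Next I open and descend to a height that is safe either way.

Request:
arm_command(targets=[[0,0,0,0,-1],[0,0,0,0,-1],[0,0,0,0,-1],[0,0,0,0,-1],[0,0,0,0,-1],[0,0,0,0,-1],[0,0,22,0,-1],[0,0,22,0,-1],[0,0,22,0,-1],[0,0,20,0,-1]])

```text
t: 6.7
tcp_pos: [0.5377, -0.3432, 0.0451]
tool_rot: [0.295, 0.955, -0.0, 0.0]
contact_force: [-0.2, 0.6, 0.3]
grip_width: 0.996
finger_force: 0.0
```

Request:
arm_command(targets=[[0,0,0,0,1],[0,0,0,0,1],[0,0,0,0,1],[0,0,0,0,1],[0,0,0,0,1],[0,0,0,0,1],[0,0,0,0,1],[0,0,0,0,1],[0,0,0,0,1],[0,0,0,0,1]])

```text
t: 7.95
tcp_pos: [0.5387, -0.3435, 0.0473]
tool_rot: [0.295, 0.955, -0.0, 0.001]
contact_force: [0.1, -0.0, 5.6]
grip_width: 0.426
finger_force: 60.1
```

```bash
python3 -c "
from h import *
go(.465,-.0855,.15)
b=snap('scene')
c=cv2.resize(b[110:185,125:225],(800,600),interpolation=cv2.INTER_CUBIC)
c=np.clip(c*1.4,0,255).astype(np.uint8)
cv2.imwrite('pics/c7.png',c[...,::-1])"
```

```text
now [ 0.5387 -0.3435  0.0473] yaw 145.6 shift mm [ 206.2  171.3 -103.2] turn None F [ 0.1 -0.   5.6] w 0.426 t 7.95 j7 1.12
```

View pics/c7.png

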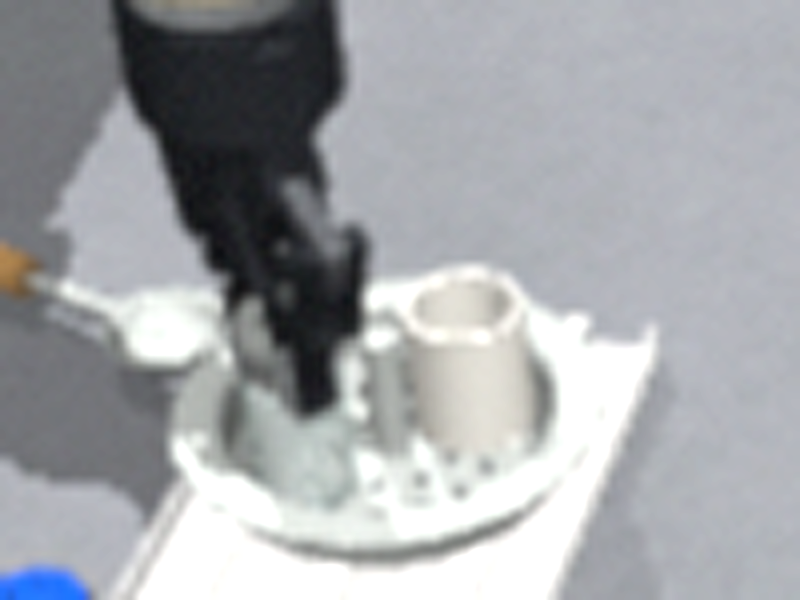

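The fingers hold the shaker at its cap, with the tip at crop (315,405) and an opening of 36 mm. Lifting.

Request:
arm_command(targets=[[0,0,-5,0,1],[0,0,-10,0,1],[0,0,-15,0,1],[0,0,-20,0,1],[0,0,-20,0,1],[0,0,-15,0,1],[20,17,-10,0,1],[20,17,-5,0,1],[20,17,0,0,1],[20,17,0,0,1]])

```text
t: 9.25
tcp_pos: [0.5099, -0.2411, 0.1467]
tool_rot: [0.295, 0.955, -0.0, 0.0]
contact_force: [-0.5, 0.2, -0.1]
grip_width: 0.428
finger_force: 60.0
```

Request:
arm_command(targets=[[20,17,0,0,1],[20,17,0,0,1],[20,17,0,0,1],[20,17,0,0,1],[20,17,0,0,1],[16,12,0,0,1],[10,6,0,0,1],[0,0,0,0,1],[0,0,0,0,1],[0,0,0,0,1]])

```text
t: 10.5
tcp_pos: [0.4644, -0.0865, 0.1459]
tool_rot: [0.296, 0.955, -0.0, -0.0]
contact_force: [-0.1, -0.0, -0.7]
grip_width: 0.429
finger_force: 60.0
```

```bash
python3 -c "
from h import *
go(.465,-.0855,.0275)
b=snap('scene');t=snap('top')
c=np.hstack([cv2.resize(b[120:200,210:290],(400,400),interpolation=cv2.INTER_CUBIC),cv2.resize(t[180:260,250:330],(400,400),interpolation=cv2.INTER_CUBIC)])
cv2.imwrite('pics/c8.png',c[...,::-1])"
```

```text
now [ 0.4644 -0.0865  0.1459] yaw 145.6 shift mm [1.000e-01 1.100e+00 1.184e+02] turn None F [-0.1 -0.  -0.7] w 0.429 t 10.5 j7 0.81
```

View pics/c8.png

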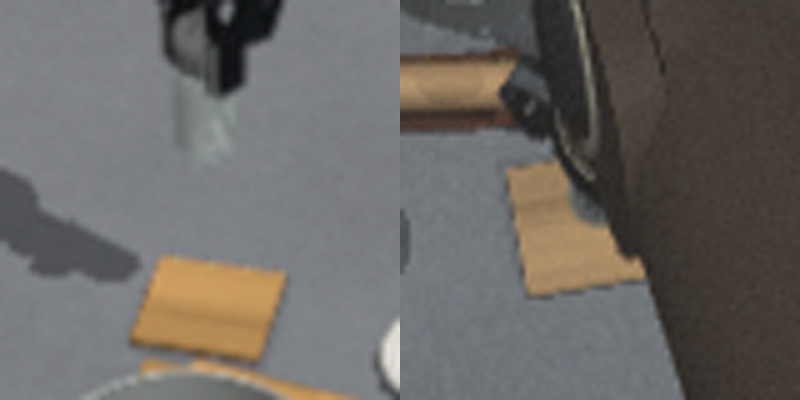

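The shaker hangs upright above the coaster, with its bottom at scene crop (208,155) and the coaster centre at (210,308).

```bash
python3 -c "
from h import *
print((proj('scene',[.4644,-.0865,.1266])-[210,120])*5)
for d in np.eye(3)*.01: print((proj('scene',np.array([.4644,-.0865,.1266])+d)-[210,120])*5)"
```

```text
[205.39446486 146.62734617]
[199.10449589 156.40754363]
[221.66519798 150.34951136]
[205.30644622 132.54813646]
```

Request:
arm_command(targets=[[0,1,15,0,1],[0,0,20,0,1],[0,0,20,0,1],[0,0,20,0,1],[0,0,15,0,1],[0,0,10,0,1],[0,0,7,0,1],[0,0,4,0,1],[0,0,3,0,1],[0,0,0,0,1]])

```text
t: 11.85
tcp_pos: [0.4649, -0.0849, 0.0321]
tool_rot: [0.295, 0.955, -0.0, 0.0]
contact_force: [0.9, -0.7, -1.0]
grip_width: 0.428
finger_force: 60.0
```

Request:
arm_command(targets=[[0,0,1,0,1],[0,0,1,0,1],[0,0,0.5,0,1],[0,0,0.5,0,1],[0,0,0.5,0,1],[0,0,0.5,0,1],[0,0,0,0,1],[0,0,0,0,1],[0,0,0,0,1],[0,0,0,0,1]])

```text
t: 13.1
tcp_pos: [0.4649, -0.0848, 0.028]
tool_rot: [0.295, 0.955, -0.0, 0.0]
contact_force: [-0.0, 0.4, -0.5]
grip_width: 0.427
finger_force: 60.0
```

Request:
arm_command(targets=[[0,0,0.5,0,1],[0,0,0.5,0,1],[0,0,0.5,0,1],[0,0,0.5,0,1],[0,0,0,0,1],[0,0,0,0,1],[0,0,0,0,1],[0,0,0,0,1],[0,0,0,0,1],[0,0,0,0,1]])

```text
t: 14.35
tcp_pos: [0.465, -0.0849, 0.0272]
tool_rot: [0.295, 0.955, -0.001, 0.0]
contact_force: [-4.7, -0.0, 16.1]
grip_width: 0.429
finger_force: 61.8
```

Request:
arm_command(targets=[[0,0,-1,0,1],[0,0,0,0,-1],[0,0,0,0,-1],[0,0,0,0,-1],[0,0,0,0,-1],[0,0,0,0,-1],[0,0,-10,0,-1],[0,0,-25,0,-1],[0,0,-35,0,-1],[0,0,-40,0,-1]])

```text
t: 15.6
tcp_pos: [0.4645, -0.0846, 0.1384]
tool_rot: [0.295, 0.955, 0.0, -0.0]
contact_force: [1.3, -1.1, -1.3]
grip_width: 0.998
finger_force: 0.0
```

```bash
python3 -c "
from h import *
go(.4785,-.303,.137)
go(.4785,-.303,.035)
"
```

```text
now [ 0.4645 -0.0846  0.1384] yaw 145.7 shift mm [-134.8 -172.4    1.3] turn None F [ 1.3 -1.1 -1.3] w 0.998 t 15.6 j7 0.79
now [ 0.4645 -0.0846  0.1384] yaw 145.7 shift mm [-134.9 -172.4  103.3] turn None F [ 1.3 -1.1 -1.3] w 0.998 t 15.6 j7 0.79
```

Request:
arm_command(targets=[[-12,-15,0,0,-1],[-16,-20,0,0,-1],[-17,-22,0,0,-1],[-17,-22,0,0,-1],[-17,-22,0,0,-1],[-17,-22,0,0,-1],[-16,-20,0,0,-1],[-13,-17,0,0,-1],[-9.9,-12.4,0,0,-1],[0,0,10,0,-1]])

```text
t: 16.85
tcp_pos: [0.4792, -0.3044, 0.1272]
tool_rot: [0.296, 0.955, -0.0, 0.001]
contact_force: [0.3, 1.0, -0.6]
grip_width: 1.001
finger_force: 0.0
```

```bash
python3 -c "
from h import *
go(.4785,-.303,.026)
t=snap('top');b=snap('scene')
e,k=radial(t[...,::-1].copy(),(363,213.5),5,11,-1);print(e,k,onz('top',*e[0],.083))
c=np.hstack([cv2.resize(b[130:210,210:310],(500,400),interpolation=cv2.INTER_CUBIC),cv2.resize(t[195:255,265:310],(300,400),interpolation=cv2.INTER_CUBIC)])
cv2.imwrite('pics/c9.png',c[...,::-1])"
```

```text
now [ 0.4792 -0.3044  0.1272] yaw 145.5 shift mm [  1.6   0.8 101.2] turn None F [ 0.3  1.  -0.6] w 1.001 t 16.85 j7 1.16
((363.13861083984375, 213.3080291748047), (15.446495056152344, 17.802780151367188), 142.78074645996094) 35 [ 0.47969058 -0.30339674  0.083     ]
```

View pics/c9.png

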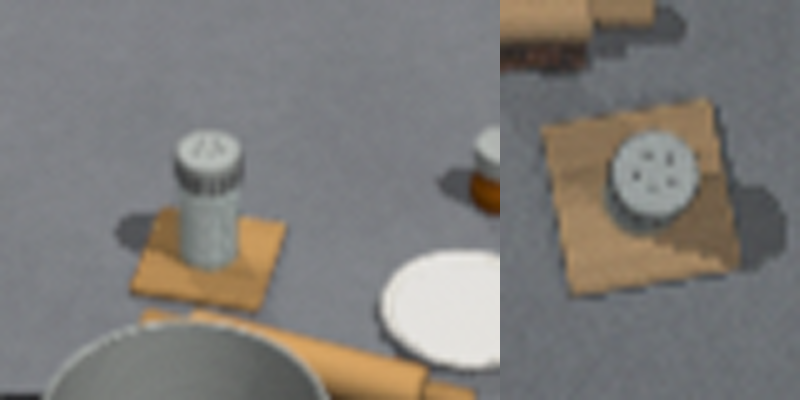

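The shaker stands upright near the middle of the coaster: cap at crop (655,174) in the top view, base at (208,250) in the scene view. Now the cup.

Request:
arm_command(targets=[[0.8,1,15,0,-1],[0,0,20,0,-1],[0,0,20,0,-1],[0,0,20,0,-1],[0,0,15,0,-1],[0,0,10,0,-1],[0,0,0,0,-1],[0,0,0,0,-1],[0,0,0,0,1],[0,0,0,0,1]])

```text
t: 18.2
tcp_pos: [0.479, -0.3023, 0.0275]
tool_rot: [0.296, 0.955, -0.0, 0.0]
contact_force: [-1.0, 0.7, -0.8]
grip_width: 0.602
finger_force: 0.0
```

Request:
arm_command(targets=[[0,0,0,0,1],[0,0,0,0,1],[0,0,0,0,1],[0,0,0,0,1],[0,0,0,0,1],[0,0,0,0,1],[0,0,0,0,1],[0,0,0,0,1],[0,0,0,0,1],[0,0,0,0,1]])

```text
t: 19.45
tcp_pos: [0.479, -0.3023, 0.0279]
tool_rot: [0.296, 0.955, -0.0, 0.0]
contact_force: [-1.4, 0.3, 5.7]
grip_width: 0.529
finger_force: 60.7
```

```bash
python3 -c "
from h import *
print('shaker top',onz('top',287.8,220.7,.088))
go(.4585,.0775,.126)
"
```

```text
shaker top [ 0.46386865 -0.08487746  0.088     ]
now [ 0.479  -0.3023  0.0279] yaw 145.6 shift mm [231.3 301.8 -98.5] turn None F [-1.4  0.3  5.7] w 0.529 t 19.45 j7 1.07
```

Request:
arm_command(targets=[[0,0,-5,0,1],[0,0,-12,0,1],[0,0,-18,0,1],[0,0,-22,0,1],[0,0,-22,0,1],[8,10,-20,0,1],[14,18,-14,0,1],[19,25,-9,0,1],[22,29,0,0,1],[22,29,0,0,1]])

```text
t: 20.7
tcp_pos: [0.4707, -0.1595, 0.1495]
tool_rot: [0.295, 0.956, -0.0, 0.0]
contact_force: [0.7, -0.0, -0.6]
grip_width: 0.526
finger_force: 61.3
```

Request:
arm_command(targets=[[22,29,0,0,1],[22,29,0,0,1],[22,29,0,0,1],[22,29,0,0,1],[22,29,0,0,1],[19,24,0,0,1],[12,14,0,0,1],[5,8,0,0,1],[0,0,0,0,1],[0,0,0,0,1]])

```text
t: 21.95
tcp_pos: [0.4584, 0.0769, 0.1489]
tool_rot: [0.296, 0.955, -0.0, -0.0]
contact_force: [0.2, 0.3, -1.1]
grip_width: 0.524
finger_force: 61.3
```

```bash
python3 -c "
from h import *
go(.4585,.0775,.006)
"
```

```text
now [0.4584 0.0769 0.1489] yaw 145.6 shift mm [  0.3   0.6 142.9] turn None F [ 0.2  0.3 -1.1] w 0.524 t 21.95 j7 0.44
```

Request:
arm_command(targets=[[0,0.6,15,0,1],[0,0,22,0,1],[0,0,24,0,1],[0,0,24,0,1],[0,0,20,0,1],[0,0,14,0,1],[0,0,9,0,1],[0,0,6,0,1],[0,0,4,0,1],[0,0,0,0,1]])

```text
t: 23.2
tcp_pos: [0.459, 0.0782, 0.011]
tool_rot: [0.295, 0.955, 0.0, 0.0]
contact_force: [0.1, -0.7, -0.8]
grip_width: 0.524
finger_force: 61.3
```

Request:
arm_command(targets=[[0,0,0.5,0,1],[0,0,0.5,0,1],[0,0,0.5,0,1],[0,0,0.5,0,1],[0,0,0.5,0,1],[0,0,0.5,0,1],[0,0,0.5,0,1],[0,0,0.5,0,1],[0,0,0,0,1],[0,0,0,0,1]])

```text
t: 24.45
tcp_pos: [0.4589, 0.0782, 0.007]
tool_rot: [0.295, 0.955, -0.0, 0.0]
contact_force: [-0.4, 0.0, -0.5]
grip_width: 0.524
finger_force: 61.3
```

Request:
arm_command(targets=[[0,0,0.5,0,1],[0,0,0.5,0,1],[0,0,0.5,0,1],[0,0,0.5,0,1],[0,0,0,0,1],[0,0,0,0,1],[0,0,0,0,1],[0,0,0,0,1],[0,0,0,0,1],[0,0,0,0,1]])

```text
t: 25.7
tcp_pos: [0.459, 0.0781, 0.0058]
tool_rot: [0.295, 0.955, -0.0, 0.0]
contact_force: [-4.4, -1.0, 12.6]
grip_width: 0.527
finger_force: 62.7
```

Request:
arm_command(targets=[[0,0,-1,0,1],[0,0,0,0,-1],[0,0,0,0,-1],[0,0,0,0,-1],[0,0,0,0,-1],[0,0,0,0,-1],[0,0,-10,0,-1],[0,0,-30,0,-1],[0,0,-40,0,-1],[0,0,-50,0,-1]])

```text
t: 26.95
tcp_pos: [0.4582, 0.0782, 0.1373]
tool_rot: [0.295, 0.955, -0.0, -0.001]
contact_force: [1.5, -0.4, 0.8]
grip_width: 1.003
finger_force: 0.0
```

```bash
python3 -c "
from h import *
t=snap('top');b=snap('scene')
for s,r0,r1 in((-1,22,32),(1,18,24)):
    e,k=radial(t[...,::-1].copy(),(367,206.5),r0,r1,s);print(e,k,onz('top',*e[0],.05))
c=np.hstack([cv2.resize(b[130:190,130:210],(400,300),interpolation=cv2.INTER_CUBIC),cv2.resize(t[175:235,327:407],(400,300),interpolation=cv2.INTER_CUBIC)])
d=np.hstack([cv2.resize(b[140:200,250:330],(400,300),interpolation=cv2.INTER_CUBIC),cv2.resize(t[195:255,200:280],(400,300),interpolation=cv2.INTER_CUBIC)])
cv2.imwrite('pics/c10.png',np.vstack([c,d])[...,::-1])
go(.507,-.323,.14)"
```

```text
((365.4870910644531, 207.39199829101562), (54.82183074951172, 64.02459716796875), 154.80364990234375) 30 [ 0.50242472 -0.32154979  0.05      ]
((366.105712890625, 205.89739990234375), (40.970699310302734, 43.969573974609375), 133.5164031982422) 55 [ 0.50688831 -0.32379941  0.05      ]
now [0.4617 0.0794 0.1411] yaw 145.6 shift mm [-264.5 -306.7    1.2] turn None F [0.  0.5 0.3] w 1.002 t 27.05 j7 0.42
```

View pics/c10.png

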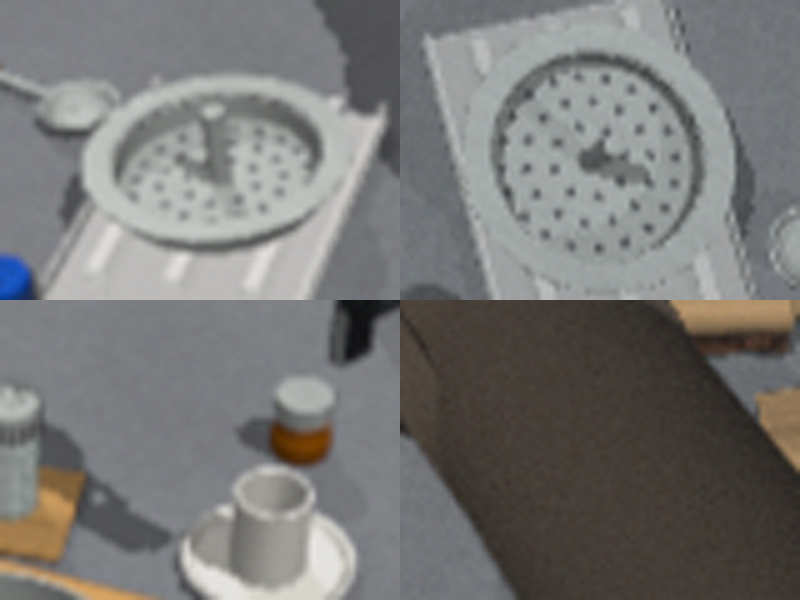

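The cup stands upright in the saucer (scene crop (272,530)), the insert is empty, its post is at (215,107), and the flange is centred at (601,160). Now I move to the post with the fingers half open.

Request:
arm_command(targets=[[-15,-18,0,0,-0.4],[-24,-27,0,0,-0.4],[-28,-32,0,0,-0.4],[-30,-35,0,0,-0.4],[-30,-35,0,0,-0.4],[-30,-35,0,0,-0.4],[-30,-35,0,0,-0.4],[-30,-35,0,0,-0.4],[-26,-31,0,0,-0.4],[-20,-23,0,0,-0.4]])

```text
t: 28.3
tcp_pos: [0.5028, -0.3249, 0.136]
tool_rot: [0.296, 0.955, -0.0, -0.0]
contact_force: [0.0, -0.1, -0.3]
grip_width: 0.699
finger_force: 0.0
```

```bash
python3 -c "
from h import *
go(.506,-.3235,.018)
for p in((366.8,206.7),(366.1,205.9)): print(onz('top',*p,.05))
print(tri((172.6,151),(369.6,203.6)))
"
```

```text
now [ 0.5028 -0.3249  0.136 ] yaw 145.6 shift mm [ -1.9   3.  118. ] turn None F [ 0.  -0.1 -0.3] w 0.699 t 28.3 j7 1.16
[ 0.50440135 -0.32565257  0.05      ]
[ 0.50688094 -0.32378165  0.05      ]
(array([ 0.50655835, -0.32266969,  0.08725283]), np.float64(0.001286026687650536))
```

Request:
arm_command(targets=[[-1.9,3,12,0,-0.4],[0,0,20,0,-0.4],[0,0,22,0,-0.4],[0,0,22,0,-0.4],[0,0,18,0,-0.4],[0,0,12,0,-0.4],[0,0,8,0,-0.4],[0,0,4,0,-0.4],[0,0,0,0,-0.4],[0,0,0,0,-0.4]])

```text
t: 29.55
tcp_pos: [0.5069, -0.3217, 0.0185]
tool_rot: [0.295, 0.955, -0.0, 0.0]
contact_force: [-0.3, -0.1, -0.7]
grip_width: 0.702
finger_force: 0.0
```

Request:
arm_command(targets=[[0,0,0,0,1],[0,0,0,0,1],[0,0,0,0,1],[0,0,0,0,1],[0,0,0,0,1],[0,0,0,0,1],[0,0,0,0,1],[0,0,0,0,1],[0,0,0,0,1],[0,0,0,0,1]])

```text
t: 30.8
tcp_pos: [0.5066, -0.3216, 0.0183]
tool_rot: [0.295, 0.955, -0.0, 0.0]
contact_force: [-1.1, 0.6, 5.4]
grip_width: 0.144
finger_force: 58.4
```

```bash
python3 -c "
from h import *
go(.664,-.022,.15)
"
```

```text
now [ 0.5066 -0.3216  0.0183] yaw 145.6 shift mm [  39.2  336.1 -131.8] turn None F [-1.1  0.6  5.4] w 0.144 t 30.8 j7 1.07
```

Request:
arm_command(targets=[[0,0,-4,0,1],[0,0,-8,0,1],[0,0,-14,0,1],[0,0,-20,0,1],[0,0,-22,0,1],[0,0,-22,0,1],[0,0,-20,0,1],[2,12,-14,0,1],[3,20,-8,0,1],[3,26,0,0,1]])

```text
t: 32.05
tcp_pos: [0.5335, -0.2674, 0.1506]
tool_rot: [0.295, 0.955, 0.0, 0.0]
contact_force: [0.3, -0.1, -3.3]
grip_width: 0.147
finger_force: 58.4
```

Request:
arm_command(targets=[[4,32,0,0,1],[4,36,0,0,1],[4,36,0,0,1],[4,36,0,0,1],[4,36,0,0,1],[4,34,0,0,1],[4,28,0,0,1],[2,18,0,0,1],[1,12,0,0,1],[0,0,0,0,1]])

```text
t: 33.3
tcp_pos: [0.6584, -0.0296, 0.1498]
tool_rot: [0.295, 0.956, 0.0, -0.0]
contact_force: [-0.6, 0.1, -1.9]
grip_width: 0.148
finger_force: 58.5
```

```bash
python3 -c "
from h import *
go(.664,-.022,.046)
b=snap('scene');t=snap('top')
c=np.hstack([cv2.resize(b[130:260,187:317],(520,520),interpolation=cv2.INTER_CUBIC),cv2.resize(t[110:240,230:300],(280,520),interpolation=cv2.INTER_CUBIC)])
cv2.imwrite('pics/c11.png',c[...,::-1])
c=[proj('scene',[.664+.082*np.cos(a),-.022+.082*np.sin(a),.1818]) for a in np.arange(0,6.28,.1)];c=np.array(c);print('pred flange ell',(np.array([c.min(0),c.max(0)])-[187,130])*4)"
```

```text
now [ 0.6584 -0.0296  0.1498] yaw 145.7 shift mm [ -0.4   9.4 103.8] turn None F [-0.6  0.1 -1.9] w 0.148 t 33.3 j7 0.63
pred flange ell [[102.79773669 126.56152444]
 [370.71093053 301.48821562]]
```

View pics/c11.png

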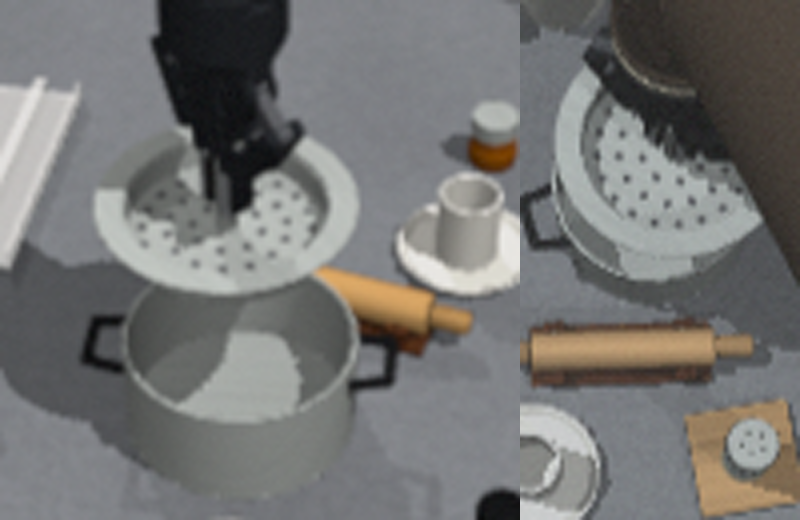

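The insert hangs level over the pot. Its flange spans x 95–358, y 125–292 in the scene crop, and the pot rim spans x 123–358. The insert needs to move slightly along +y and +x. The shaker and cup still stand in place.

Run:
```python
from h import *
im=cv2.imread("pics/c11.png")[:,:520]
for s in(-1,):
    e,k=radial(im,(227,208),95,150,s,n=120,asp=.65);print(s,e,k)
    th=np.radians(e[2]);u=np.array(e[0])/4+[187,130]-.375
    print("centre at z=.1818",onz("scene",*u,.1818),onz("scene",*u,.178))
```

```text
-1 ((226.04908752441406, 206.35752868652344), (174.19635009765625, 263.7710266113281), 88.74491119384766) 81
centre at z=.1818 [ 0.6628246  -0.03068487  0.1818    ] [ 0.658727   -0.03239171  0.178     ]
```

Request:
arm_command(targets=[[0.7,5.2,0,0,1],[0,5,0,0,1],[0,0,10,0,1],[0,0,15,0,1],[0,0,15,0,1],[0,0,10,0,1],[0,0,8,0,1],[0,0,5,0,1],[0,0,4,0,1],[0,0,0,0,1]])

```text
t: 34.65
tcp_pos: [0.6635, -0.0216, 0.0829]
tool_rot: [0.295, 0.955, -0.0, -0.0]
contact_force: [0.3, 0.6, -2.7]
grip_width: 0.147
finger_force: 58.5
```

Run:
```python
from h import *
go(.664,-.022,.0463)
t=snap("top");b=snap("scene")
im=cv2.resize(b[130:260,187:317],(520,520),interpolation=cv2.INTER_CUBIC)[...,::-1].copy()
for n,x,y,z in(("now",.664,-.022,.1145),):
    c=np.array([proj('scene',[x+.082*np.cos(a),y+.082*np.sin(a),z]) for a in np.arange(0,6.28,.05)]).astype(np.float32);p=cv2.fitEllipse((c-[187,130]).astype(np.float32)*4+1.5);print("pred at pot centre",p)
    e,k=radial(im,p[0],110,160,-1,n=120,asp=.65);print(e,k)
cv2.imwrite('pics/c12.png',im)
```

```text
now [ 0.6635 -0.0216  0.0829] yaw 145.6 shift mm [-0.6 -0.  36.6] turn None F [ 0.3  0.6 -2.7] w 0.147 t 34.65 j7 0.58
pred at pot centre ((239.48428344726562, 295.4700927734375), (176.73329162597656, 257.88623046875), 88.94934844970703)
((236.27503967285156, 293.9762268066406), (176.01092529296875, 256.7794494628906), 88.81350708007812) 72
```

Request:
arm_command(targets=[[0.8,1.2,0,0,1],[0,0,4,0,1],[0,0,6,0,1],[0,0,6,0,1],[0,0,6,0,1],[0,0,5,0,1],[0,0,3,0,1],[0,0,2,0,1],[0,0,1,0,1],[0,0,0,0,1]])

```text
t: 36.0
tcp_pos: [0.6636, -0.0201, 0.0501]
tool_rot: [0.295, 0.955, -0.0, 0.0]
contact_force: [-0.3, 0.8, -2.5]
grip_width: 0.151
finger_force: 58.5
```

Request:
arm_command(targets=[[0,0,0.5,0,1],[0,0,0.5,0,1],[0,0,0.5,0,1],[0,0,0.5,0,1],[0,0,0.5,0,1],[0,0,0,0,1],[0,0,0,0,1],[0,0,0,0,1],[0,0,0,0,1],[0,0,0,0,1]])

```text
t: 37.25
tcp_pos: [0.6636, -0.0201, 0.0475]
tool_rot: [0.295, 0.955, 0.0, 0.0]
contact_force: [0.5, 0.2, -2.3]
grip_width: 0.147
finger_force: 58.5
```

Request:
arm_command(targets=[[0,0,0.5,0,1],[0,0,0.5,0,1],[0,0,0.5,0,1],[0,0,0.4,0,1],[0,0,0,0,1],[0,0,0,0,1],[0,0,0,0,1],[0,0,0,0,1],[0,0,0,0,1],[0,0,0,0,1]])

```text
t: 38.5
tcp_pos: [0.6636, -0.0201, 0.0464]
tool_rot: [0.295, 0.955, -0.0, 0.0]
contact_force: [-3.7, -0.7, 4.8]
grip_width: 0.142
finger_force: 59.2
```

Request:
arm_command(targets=[[0,0,0,0,-0.4],[0,0,0,0,-0.4],[0,0,0,0,-0.4],[0,0,0,0,-0.4],[0,0,0,0,-0.4],[0,0,-8,0,-0.4],[0,0,-20,0,-0.4],[0,0,-30,0,-0.4],[0,0,-35,0,-0.4],[0,0,-10,0,-0.4]])

```text
t: 39.75
tcp_pos: [0.6652, -0.0197, 0.1527]
tool_rot: [0.295, 0.955, 0.001, 0.003]
contact_force: [0.5, -0.1, 0.4]
grip_width: 0.702
finger_force: 0.0
```

Run:
```python
from h import *
go(.5036,-.331,.15,189.75)
t=snap("top");b=snap("scene")
im=cv2.resize(b[130:260,187:317],(520,520),interpolation=cv2.INTER_CUBIC)[...,::-1].copy()
c=np.array([proj('scene',[.664+.082*np.cos(a),-.022+.082*np.sin(a),.078]) for a in np.arange(0,6.28,.05)])
p=cv2.fitEllipse((c-[187,130]).astype(np.float32)*4+1.5);print("pred seated",p)
e,k=radial(im,p[0],110,160,-1,n=120,asp=.65);print(e,k)
# tray mask in top
m=cv2.resize(t[160:260,320:420],(280,280),interpolation=cv2.INTER_CUBIC)[...,::-1]
z=np.zeros((520,800,3),np.uint8);z[:,:520]=im;z[:280,520:]=m
cv2.imwrite('pics/c12.png',z);cv2.imwrite("pics/top5.png",t[...,::-1]);cv2.imwrite("pics/scene5.png",b[...,::-1])
```

```text
now [ 0.6652 -0.0197  0.1527] yaw 145.6 shift mm [ -42.3 -348.2    1.9] turn -44.1 F [ 0.5 -0.1  0.4] w 0.702 t 39.75 j7 0.62
pred seated ((240.14260864257812, 336.3218688964844), (177.37619018554688, 252.68739318847656), 88.8456802368164)
((238.6784210205078, 334.9447937011719), (177.4007110595703, 252.7606964111328), 88.58680725097656) 80
```

View pics/c12.png

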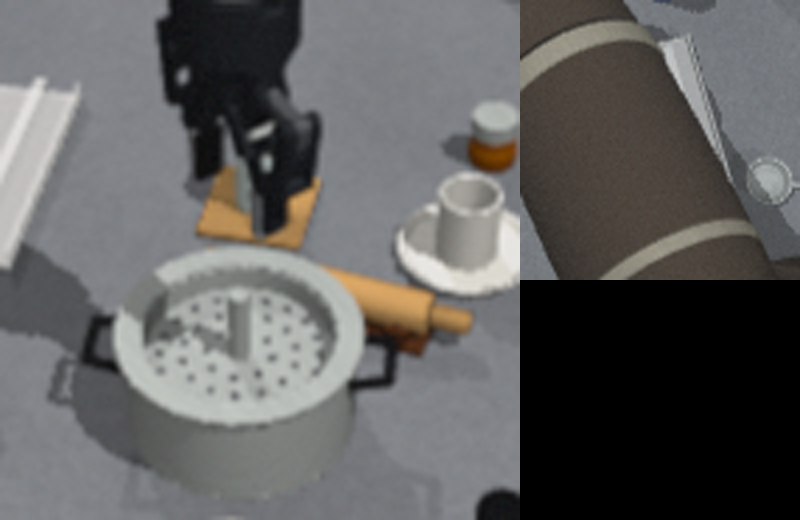

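The insert sits level on the pot: the flange ellipse is at scene crop (239,335), matching the seated prediction of (240,336). The rolling pin is untouched. Next I measure the bare tray from the scene picture by its mask.

Run:
```python
from h import *
b=cv2.imread("pics/scene5.png");g=cv2.cvtColor(b,cv2.COLOR_BGR2GRAY)
print(g[165:185:5,100:215:6])
for T in(135,150):
    m=((g>T)*255).astype(np.uint8);cs,_=cv2.findContours(m,cv2.RETR_EXTERNAL,cv2.CHAIN_APPROX_NONE)
    for q in cs:
        if cv2.pointPolygonTest(q,(170.,177.),True)>-15 and cv2.contourArea(q)>1000:
            ap=cv2.approxPolyDP(cv2.convexHull(q),5,True).reshape(-1,2)
            print(T,cv2.contourArea(q),ap.tolist())
            for z in(.005,.012,.017): 
                W=np.array([onz("scene",*p,z)[:2] for p in q.reshape(-1,2)],np.float32)*1000
                print(z,cv2.minAreaRect(W))
```

```text
[[129 128 130 127 133 132 131 130  89 193 194 192 205 188 193 221 191 149
  131 131]
 [130 130 128 130 129 132 131 132 152 213 187 192 220 193 192 188 194 117
  128 132]
 [132 133 132 130 133 132 132 120 192 209 191 192 185 191 218 191 200 122
  127 132]
 [132 130 130 130 130 122 131 152 205 186 192 222 188 191 215 192 133 133
  127 128]]
135 2260.5 [[207, 150], [189, 196], [139, 190], [161, 146]]
0.005 ((493.038818359375, -336.35382080078125), (231.54342651367188, 168.46517944335938), 10.386148452758789)
0.012 ((500.4272155761719, -331.47674560546875), (229.7701416015625, 167.17495727539062), 10.386102676391602)
0.017 ((505.7047119140625, -327.9931640625), (228.5035400390625, 166.2533721923828), 10.386120796203613)
150 2166.0 [[206, 151], [188, 196], [139, 190], [159, 149]]
0.005 ((493.2601318359375, -335.6651306152344), (229.80560302734375, 164.65032958984375), 10.38357925415039)
0.012 ((500.64691162109375, -330.7934875488281), (228.04554748535156, 163.38925170898438), 10.383584022521973)
0.017 ((505.92315673828125, -327.31353759765625), (226.7884521484375, 162.4885711669922), 10.383496284484863)
```

Request:
arm_command(targets=[[0,-15,0,0,-0.2],[-4,-28,0,0,0],[-5,-36,0,0,0.2],[-5,-38,0,0,0.3],[-6,-40,0,0,0.3],[-6,-40,0,0,0.3],[-6,-40,0,0,0.3],[-6,-38,0,0,0.3],[-4,-34,0,0,0.3],[0,-22,0,0,0.3]])

```text
t: 41.1
tcp_pos: [0.5084, -0.3196, 0.1469]
tool_rot: [0.297, 0.955, -0.0, -0.001]
contact_force: [0.7, 0.5, 0.0]
grip_width: 0.347
finger_force: 0.0
```

Run:
```python
from h import *
c2=lambda x,y:((x-400+.5)/5-.5+325,(y+.5)/5-.5+168)
A=[onz("top",*c2(*p),.025)[:2] for p in((488,92),(642,50),(563,345),(640,345),(718,318))];print(np.round(A,4))
m1=(A[0]+A[1])/2;m2=(A[2]+A[4])/2;d=m1-m2;print(m1,m2,np.degrees(np.arctan2(d[1],d[0])))
u=np.array([np.cos(np.radians(9.75)),np.sin(np.radians(9.75))]);n=np.array([-u[1],u[0]]);c=np.array([.5036,-.331])
print("lateral off of ridge pts mm",[round(float((np.array(p)-c)@n*1000),1) for p in [*A,m1,m2]])
go(.5036,-.331,.06,189.75)
```

```text
[[ 0.5756 -0.2631]
 [ 0.5996 -0.3607]
 [ 0.4187 -0.2962]
 [ 0.4173 -0.3424]
 [ 0.4322 -0.3909]]
[ 0.58761693 -0.31189613] [ 0.4254277  -0.34354037] 11.040110727709404
lateral off of ridge pts mm [54.7, -45.5, 48.7, 3.4, -46.9, 4.6, 0.9]
now [ 0.5084 -0.3196  0.1469] yaw 145.5 shift mm [ -2.8 -12.   86.9] turn -44.3 F [0.7 0.5 0. ] w 0.347 t 41.1 j7 1.15
```

Request:
arm_command(targets=[[0,0,0,-9,0.3],[0,0,0,-9,0.3],[0,0,0,-9,0.3],[0,0,0,-9,0.3],[0,0,0,-8,0.3],[0,0,0,0,0.3],[0,0,0,0,0.3],[0,0,0,0,0.3],[0,0,0,0,0.3],[0,0,0,0,0.3]])

```text
t: 42.35
tcp_pos: [0.5114, -0.317, 0.1487]
tool_rot: [-0.084, 0.996, -0.0, 0.0]
contact_force: [0.3, 0.5, 0.4]
grip_width: 0.351
finger_force: 0.0
```

Run:
```python
from h import *
go(.5036,-.331,.06,189.75)
b=snap("scene");cv2.imwrite("pics/scene6.png",b[...,::-1]);g=cv2.cvtColor(b,cv2.COLOR_RGB2GRAY)
# ridge tops: brightest stripes per row
for v in range(160,192,3):
    row=g[v,140:210].astype(int);print(v,[(140+i) for i in range(70) if row[i]>208])
```

```text
now [ 0.5114 -0.317   0.1487] yaw -170.4 shift mm [ 10.1 -12.5  88.7] turn -0.1 F [0.3 0.5 0.4] w 0.351 t 42.35 j7 1.83
160 [160, 161, 175, 176, 177, 191, 192]
163 [158, 159, 160, 174, 175, 176, 190, 191]
166 [157, 158, 172, 173, 174, 188, 189, 190]
169 [155, 156, 157, 171, 172, 173, 187, 188]
172 [153, 154, 155, 169, 170, 171, 186, 187]
175 [152, 153, 168, 169, 170, 184, 185, 186]
178 [150, 151, 152, 166, 167, 168, 183, 184]
181 [148, 149, 150, 165, 166, 167, 181, 182, 183]
184 [163, 164, 165, 180, 181, 182]
187 [180]
190 []
```

Run:
```python
from h import *
b=cv2.imread("pics/scene6.png");g=cv2.cvtColor(b,cv2.COLOR_BGR2GRAY)
m=((g>207)*255).astype(np.uint8);m[:, :135]=0;m[:,212:]=0;m[:138]=0;m[195:]=0
n,l,st,ce=cv2.connectedComponentsWithStats(m)
for i in range(1,n):
    if st[i,4]>25:
        ys,xs=np.nonzero(l==i);W=np.array([onz("scene",x,y,.025)[:2] for x,y in zip(xs,ys)])*1000
        vx,vy,x0,y0=cv2.fitLine(W.astype(np.float32),cv2.DIST_L2,0,.01,.01).ravel();a=np.degrees(np.arctan2(vy,vx))
        t=(W-[x0,y0])@[vx,vy];mid=(t.min()+t.max())/2
        print(st[i],"yaw",round(a,1),"len",round(float(np.ptp(t))),"mid",x0+mid*vx,y0+mid*vy)
```

```text
[148 149  20  35  90] yaw 10.6 len 171 mid 516.667639790739 -376.0161071900286
[163 150  19  36 103] yaw 10.6 len 174 mid 506.6061932007218 -329.1518116172792
[179 152  18  36  96] yaw 10.6 len 173 mid 498.7482761752181 -281.55633366888304
```

Request:
arm_command(targets=[[4,-7,0,0,0.3],[4.6,-5,0,0,0.3],[0,0,0,-0.5,0.3],[0,0,10,0,0.3],[0,0,18,0,0.3],[0,0,20,0,0.3],[0,0,20,0,0.3],[0,0,15,0,0.3],[0,0,5,0,0.3],[0,0,0,0,0.3]])

```text
t: 43.65
tcp_pos: [0.505, -0.3302, 0.0604]
tool_rot: [-0.088, 0.996, 0.0, -0.0]
contact_force: [0.0, 0.1, 0.8]
grip_width: 0.348
finger_force: 0.0
```

```bash
python3 -c "
from h import *
go(.505,-.33,-.012,190.3)"
```

```text
now [ 0.505  -0.3302  0.0604] yaw -169.9 shift mm [-0.1  0.2 72.4] turn -0.2 F [0.  0.1 0.8] w 0.348 t 43.65 j7 1.79
```

Request:
arm_command(targets=[[0,0,10,0,0.3],[0,0,16,0,0.3],[0,0,16,0,0.3],[0,0,10,0,0.3],[0,0,8,0,0.3],[0,0,5,0,0.3],[0,0,4,0,0.3],[0,0,3,0,0.3],[0,0,0,0,0.3],[0,0,0,0,0.3]])

```text
t: 44.9
tcp_pos: [0.505, -0.3304, -0.0112]
tool_rot: [-0.088, 0.996, -0.0, 0.0]
contact_force: [0.9, 0.8, -0.2]
grip_width: 0.351
finger_force: 0.0
```

Request:
arm_command(targets=[[0,0,1,0,0.3],[0,0,1,0,0.3],[0,0,1,0,0.3],[0,0,1,0,0.3],[0,0,1,0,0.3],[0,0,1,0,0.3],[0,0,0,0,0.3],[0,0,0,0,0.3],[0,0,0,0,0.3],[0,0,0,0,0.3]])

```text
t: 46.15
tcp_pos: [0.505, -0.3304, -0.0173]
tool_rot: [-0.088, 0.996, -0.0, 0.0]
contact_force: [0.0, -0.6, -0.7]
grip_width: 0.351
finger_force: 0.0
```

Request:
arm_command(targets=[[0,0,1,0,0.3],[0,0,1,0,0.3],[0,0,0.5,0,0.3],[0,0,0,0,1],[0,0,0,0,1],[0,0,0,0,1],[0,0,0,0,1],[0,0,0,0,1],[0,0,0,0,1],[0,0,0,0,1]])

```text
t: 47.4
tcp_pos: [0.505, -0.3296, -0.0197]
tool_rot: [-0.089, 0.996, 0.0, -0.0]
contact_force: [-2.5, 3.5, 5.6]
grip_width: 0.101
finger_force: 61.4
```

```bash
python3 -c "
from h import *
go(.48,.311,.12,182.56)"
```

```text
now [ 0.505  -0.3296 -0.0197] yaw -169.8 shift mm [ -88.4  635.  -139.3] turn 7.6 F [-2.5  3.5  5.6] w 0.101 t 47.4 j7 1.72
```

Request:
arm_command(targets=[[0,0,-2,0,1],[0,0,-4,0,1],[0,0,-6,0,1],[0,0,-10,0,1],[0,0,-14,0,1],[0,0,-18,0,1],[0,0,-20,0,1],[0,0,-20,0,1],[0,0,-18,0,1],[0,0,-14,0,1]])

```text
t: 48.65
tcp_pos: [0.5051, -0.3304, 0.1075]
tool_rot: [-0.088, 0.996, -0.0, 0.0]
contact_force: [0.9, 0.2, -4.9]
grip_width: 0.095
finger_force: 60.0
```

Run:
```python
from h import *
go(.48,.311,.12,182.56)
s=r.read_state();print(np.round(s["wrist_torque"],2))
b=snap("scene");g=cv2.cvtColor(b,cv2.COLOR_RGB2GRAY)
z=s["tcp_pos"][2]+.0197+.025
c=proj("scene",[.505,-.3296,z]);print(c)
x,y=int(c[0]),int(c[1])
m=((g>203)*255).astype(np.uint8);k=np.zeros_like(m);k[max(0,y-45):y+45,x-50:x+50]=1;m*=k
n,l,st,ce=cv2.connectedComponentsWithStats(m)
for i in range(1,n):
    if st[i,4]>25:
        ys,xs=np.nonzero(l==i);W=np.array([onz("scene",u,v,z)[:2] for u,v in zip(xs,ys)])*1000
        vx,vy,x0,y0=cv2.fitLine(W.astype(np.float32),cv2.DIST_L2,0,.01,.01).ravel()
        t=(W-[x0,y0])@[vx,vy];mid=(t.min()+t.max())/2
        print(st[i],"yaw",round(float(np.degrees(np.arctan2(vy,vx))),1),"len",round(float(np.ptp(t))),"mid",x0+mid*vx,y0+mid*vy)
```

```text
now [ 0.5051 -0.3304  0.1075] yaw -169.9 shift mm [-88.1 635.8 -12.8] turn 7.6 F [ 0.9  0.2 -4.9] w 0.095 t 48.65 j7 1.83
[-0.   -0.03 -0.05]
[167.88556503 132.16442561]
[168 118  24  36 282] yaw 12.3 len 179 mid 503.23282889582765 -293.5744730684604
[182 121  19  37 140] yaw 11.9 len 178 mid 509.34425138770865 -256.78293225346226
[138 125  18  25 130] yaw 11.5 len 120 mid 547.1201575132815 -376.8511431709342
[153 130  12  22 111] yaw 30.4 len 103 mid 549.6327580747093 -335.5088924651054
```

Request:
arm_command(targets=[[0,5,-8,0,1],[0,10,-7,0,1],[-2,16,-3,0,1],[-3,22,0,0,1],[-4,28,0,0,1],[-5,33,0,0,1],[-5,36,0,0,1],[-5,36,0,0,1],[-5,36,0,0,1],[-5,36,0,0,1]])

```text
t: 49.95
tcp_pos: [0.4921, -0.0676, 0.124]
tool_rot: [-0.089, 0.996, 0.0, -0.0]
contact_force: [0.6, 0.4, -5.0]
grip_width: 0.102
finger_force: 60.0
```

Request:
arm_command(targets=[[-5,36,0,0,1],[-5,36,0,0,1],[-5,36,0,0,1],[-5,36,0,0,1],[-5,36,0,0,1],[-5,36,0,0,1],[-5,36,0,0,1],[-5,32,0,0,1],[-5,26,0,0,1],[-5,18,0,0,1]])

```text
t: 51.2
tcp_pos: [0.4825, 0.2639, 0.124]
tool_rot: [-0.09, 0.996, 0.0, -0.0]
contact_force: [-0.0, 0.5, -5.1]
grip_width: 0.097
finger_force: 59.9
```

```bash
python3 -c "
from h import *
go(.48,.311,.12,182.56)"
```

```text
now [0.4825 0.2639 0.124 ] yaw -169.7 shift mm [-6.  46.8  4. ] turn 7.7 F [-0.   0.5 -5.1] w 0.097 t 51.2 j7 0.74
```

Request:
arm_command(targets=[[-2,16,0,0,1],[-2,16,0,0,1],[-2,10,0,0,1],[0,4.8,0,0,1],[0,0,0,3,1],[0,0,0,3,1],[0,0,0,1.7,1],[0,0,10,0,1],[0,0,15,0,1],[0,0,10,0,1]])

```text
t: 52.45
tcp_pos: [0.4816, 0.3078, 0.0873]
tool_rot: [-0.021, 1.0, -0.0, -0.001]
contact_force: [0.2, -0.3, -5.4]
grip_width: 0.098
finger_force: 59.9
```

```bash
cat > t.py <<'E'
from h import *
go(.48,.311,-.0157,182.56)
s=r.read_state();z=s["tcp_pos"][2]+.0197+.025
b=snap("scene");cv2.imwrite("pics/scene7.png",b[...,::-1]);g=cv2.cvtColor(b,cv2.COLOR_RGB2GRAY)
c=proj("scene",[*s["tcp_pos"][:2],z]);x,y=int(c[0]),int(c[1])
m=((g>205)*255).astype(np.uint8);k=np.zeros_like(m);k[max(0,y-50):y+50,x-60:x+60]=1;m*=k
n,l,st,ce=cv2.connectedComponentsWithStats(m)
for i in range(1,n):
    if st[i,4]>25:
        ys,xs=np.nonzero(l==i);W=np.array([onz("scene",u,v,z)[:2] for u,v in zip(xs,ys)])*1000
        vx,vy,x0,y0=cv2.fitLine(W.astype(np.float32),cv2.DIST_L2,0,.01,.01).ravel()
        t=(W-[x0,y0])@[vx,vy];mid=(t.min()+t.max())/2
        print(st[i],"yaw",round(float(np.degrees(np.arctan2(vy,vx))),1),"len",round(float(np.ptp(t))),"mid",np.round([x0+mid*vx,y0+mid*vy],1))
E
python3 t.py
```

```text
now [0.4816 0.3078 0.0873] yaw -177.6 shift mm [  1.3   3.4 103. ] turn -0.1 F [ 0.2 -0.3 -5.4] w 0.098 t 52.45 j7 0.52
[358 161  24  42 439] yaw 11.0 len 170 mid [490.5 255.1]
[383 168  10  39 117] yaw 2.1 len 160 mid [494.1 306. ]
[387 172  31  49 825] yaw -4.2 len 197 mid [504.  352.6]
```

Request:
arm_command(targets=[[1.3,3.4,8,0,1],[0,0,14,0,1],[0,0,18,0,1],[0,0,18,0,1],[0,0,16,0,1],[0,0,10,0,1],[0,0,7,0,1],[0,0,4,0,1],[0,0,3,0,1],[0,0,0,0,1]])

```text
t: 53.75
tcp_pos: [0.4808, 0.3118, -0.0088]
tool_rot: [-0.021, 1.0, 0.0, 0.0]
contact_force: [0.5, 0.5, -6.5]
grip_width: 0.1
finger_force: 59.9
```

```bash
python3 t.py
python3 - <<'E'
from h import *
b=cv2.imread("pics/scene7.png");h=cv2.cvtColor(b,cv2.COLOR_BGR2HSV)
m=cv2.inRange(h,(5,70,40),(25,255,255))
# scan mat rows: cork-visible margins along tray axis lines in world
y0=np.radians(2.56);u=np.array([np.cos(y0),np.sin(y0)]);n=np.array([-u[1],u[0]]);c=np.array([.480,.311])
g=cv2.cvtColor(b,cv2.COLOR_BGR2GRAY)
for lat in(-.06,-.025,.025,.06):
    for sg in(-1,1):
        L=[]
        for t in np.arange(.085,.130,.0015):
            P=c+u*t*sg+n*lat;q=proj("scene",[*P,.004]).round().astype(int);L.append("M" if m[q[1],q[0]] else ".")
        print("lat",lat,"x+" if sg>0 else "x-","".join(L))
for lon in(-.07,-.03,.03,.07):
    for sg in(-1,1):
        L=[]
        for t in np.arange(.060,.105,.0015):
            P=c+n*t*sg+u*lon;q=proj("scene",[*P,.004]).round().astype(int);L.append("M" if m[q[1],q[0]] else ".")
        print("lon",lon,"y+" if sg>0 else "y-","".join(L))
E
```

```text
now [ 0.4808  0.3118 -0.0088] yaw -177.6 shift mm [ 0.9 -0.8  6.9] turn -0.1 F [ 0.5  0.5 -6.5] w 0.1 t 53.75 j7 0.41
[349 192  10  39  42] yaw 2.5 len 158 mid [511.3 235.2]
[359 195  10  35 140] yaw 2.8 len 139 mid [506.3 261.7]
[377 197  10  37 107] yaw 2.1 len 149 mid [499.8 310. ]
[396 204   8  34 125] yaw 2.2 len 134 mid [504.8 358.4]
lat -0.06 x- ..............................
lat -0.06 x+ .......MMMMMMMMMMMMMMM........
lat -0.025 x- ..............................
lat -0.025 x+ .......MMMMMMMMMMMMMMM........
lat 0.025 x- ..............................
lat 0.025 x+ .........MMMMMMMMMMMMMM.......
lat 0.06 x- ..............................
lat 0.06 x+ ........MMMMMMMMMMMMMMM.......
lon -0.07 y- ................MMMMMM........
lon -0.07 y+ .............MMMMMMM..........
lon -0.03 y- ................MMMMMM........
lon -0.03 y+ .............MMMMMMM..........
lon 0.03 y- ...............MMMMMMMM.......
lon 0.03 y+ .............MMMMMMMM.........
lon 0.07 y- ................MMMMMM........
lon 0.07 y+ ..............MMMMM...........
```

Request:
arm_command(targets=[[-1,0,1,0,1],[0,0,1,0,1],[0,0,1,0,1],[0,0,1,0,1],[0,0,0.5,0,1],[0,0,0.5,0,1],[0,0,0.5,0,1],[0,0,0,0,1],[0,0,0,0,1],[0,0,0,0,1]])

```text
t: 55.05
tcp_pos: [0.4818, 0.3118, -0.0144]
tool_rot: [-0.021, 1.0, -0.0, 0.0]
contact_force: [0.5, -0.5, -4.8]
grip_width: 0.096
finger_force: 59.9
```

Request:
arm_command(targets=[[0,0,0.5,0,1],[0,0,0.5,0,1],[0,0,0.5,0,1],[0,0,0,0,1],[0,0,0,0,1],[0,0,0,0,1],[0,0,0,0,1],[0,0,0,0,1],[0,0,0,0,1],[0,0,0,0,1]])

```text
t: 56.3
tcp_pos: [0.4818, 0.3118, -0.0157]
tool_rot: [-0.021, 1.0, -0.0, 0.0]
contact_force: [-2.8, -2.2, 3.6]
grip_width: 0.097
finger_force: 61.0
```

Request:
arm_command(targets=[[0,0,0,0,0.3],[0,0,0,0,0.3],[0,0,0,0,0.3],[0,0,0,0,0.3],[0,0,-5,0,0.3],[0,0,-15,0,0.3],[0,0,-30,0,0.3],[0,0,-40,0,0.3],[0,0,-40,0,0.3],[0,0,-20,0,0.3]])

```text
t: 57.55
tcp_pos: [0.4824, 0.3127, 0.1372]
tool_rot: [-0.021, 1.0, 0.001, 0.002]
contact_force: [0.6, 0.3, -0.9]
grip_width: 0.35
finger_force: 0.0
```

Request:
arm_command(targets=[[0,-20,0,0,0.3],[0,-35,0,0,0.3],[0,-40,0,0,0.3],[0,-40,0,0,0.3],[0,-40,0,0,0.3],[0,-40,0,0,0.3],[0,-25,0,0,0.3],[0,-10,0,0,0.3],[0,0,0,0,0.3],[0,0,0,0,0.3]])

```text
t: 58.8
tcp_pos: [0.4923, 0.0635, 0.1342]
tool_rot: [-0.022, 1.0, 0.0, 0.0]
contact_force: [0.0, 0.6, -0.3]
grip_width: 0.352
finger_force: 0.0
```

```bash
cat > m.py <<'E'
from h import *
go(.48,.311,.12)
y0=np.radians(2.56);u=np.array([np.cos(y0),np.sin(y0)]);n=np.array([-u[1],u[0]]);c=np.array([.480,.311])
for nm in("top","scene"):
    b=snap(nm)[...,::-1].copy();cv2.imwrite(f"pics/{nm}8.png",b);h=cv2.cvtColor(b,cv2.COLOR_BGR2HSV)
    s=cv2.GaussianBlur(h[...,1],(0,0),.6).astype(np.float32)
    def prof(P): 
        q=np.array([proj(nm,[*p,.004]) for p in P],np.float32);return cv2.remap(s,q[None,:,0],q[None,:,1],cv2.INTER_LINEAR)[0]
    T=np.arange(.055,.135,.0005)
    for ax,per,others in((u,n,(-.06,-.03,.03,.06)),(n,u,(-.08,-.04,.04,.08))):
        for sg in(-1,1):
            R_=[]
            for o in others:
                p=prof([c+ax*t*sg+per*o for t in T]);hi=p.max();k=np.nonzero(p>hi*.5)[0]
                R_.append((round(T[k[0]]*1000,1),round(T[k[-1]]*1000,1)) if hi>60 else None)
            print(nm,"x" if ax is u else "y",sg,R_)
E
python3 m.py
```

```text
now [0.4923 0.0635 0.1342] yaw -177.5 shift mm [  1.3 247.8  14.4] turn None F [ 0.   0.6 -0.3] w 0.352 t 58.8 j7 1.03
top x -1 [(np.float64(103.5), np.float64(117.0)), (np.float64(103.5), np.float64(116.0)), (np.float64(103.0), np.float64(116.5)), (np.float64(103.0), np.float64(116.5))]
top x 1 [(np.float64(107.0), np.float64(117.5)), (np.float64(107.0), np.float64(117.5)), (np.float64(107.0), np.float64(117.5)), (np.float64(107.5), np.float64(117.5))]
top y -1 [(np.float64(78.0), np.float64(89.0)), (np.float64(78.5), np.float64(90.5)), (np.float64(78.5), np.float64(90.0)), (np.float64(79.0), np.float64(89.5))]
top y 1 [(np.float64(82.5), np.float64(90.0)), (np.float64(82.5), np.float64(90.0)), (np.float64(82.0), np.float64(90.0)), (np.float64(82.0), np.float64(90.5))]
scene x -1 [(np.float64(107.5), np.float64(121.5)), (np.float64(107.5), np.float64(121.5)), (np.float64(107.5), np.float64(121.5)), (np.float64(108.5), np.float64(121.0))]
scene x 1 [(np.float64(102.0), np.float64(117.0)), (np.float64(101.5), np.float64(117.0)), (np.float64(102.0), np.float64(117.0)), (np.float64(102.0), np.float64(117.0))]
scene y -1 [(np.float64(82.5), np.float64(91.0)), (np.float64(82.0), np.float64(91.5)), (np.float64(82.5), np.float64(91.0)), (np.float64(82.0), np.float64(90.5))]
scene y 1 [(np.float64(78.0), np.float64(88.5)), (np.float64(78.0), np.float64(88.5)), (np.float64(78.0), np.float64(88.0)), (np.float64(78.0), np.float64(88.0))]
```

```bash
python3 -c "
from h import *
print(r.job_done())"
```

```text
the job is handed in; nothing more can be done
None
```

The job is handed in at about 59 s of the 128 s: shaker on the coaster, cup in the saucer, insert hanging level on the pot's rim, and tray square on the mat to within about 2 mm of centre, with nothing held; the rolling pin was last seen in its rest just before the tray was moved, and the verdict was not shown.

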